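Fill the jar and hold the index pin out

TASK

Pour all four steel balls from the hand scoop through the funnel into the jar beneath it, leaving the turntable's spring-loaded index pin home while you pour, and set the empty scoop down upright on the bench. Then pull the index pin's black knob straight up, fully back to its stop, and keep holding it there so that I can turn the table to the next jar: finish while still gripping the knob with the pin held out. Leave the glass jar, the spool and the carton that stand nearby where they are.

Things in the scene. Friction and masses are not known exactly. Their poses are not given: they have to be found in the camera images.
- station: Fixed filling station: dark steel base plate 240 (x) x 350 (y) x 14 mm; on it a round aluminium turntable (230 mm, top at 30 mm) with three clear jars (50 mm outside, rims at 104 mm), an aluminium funnel on its +y side (post at y = 155 mm, 130 mm high) and the index plunger on its -y side (post at y = -150 mm, 90 mm high). Origin on the bench under its centre, the turntable's axis; z up.
- funnel_mouth (a point): Centre of the funnel's round mouth, in the plane of its rim, 168 mm above the bench and 70 mm from the station's origin along its +y. The mouth is 130 mm across outside (about 124 inside); the cone slopes 45 degrees to a 34 mm wide outlet just above the jar.
- jar_floor (a point): Centre of the inner floor (34 mm above the bench) of the jar that stands straight under the funnel; the jar is part of the turntable, 44 mm inside and 70 mm deep.
- plunger (a joint): Travel of the index plunger in m: 0 with its pin seated 12 mm deep in its hole in the turntable, growing as it is pulled straight up, stop at 0.025. A spring pushes it down with 6 N when seated, 11 N at the stop; let go, it snaps back.
- knob (a point): Middle of the plunger's black knob: plain upright cylinder, 30 mm diameter, 30 mm high (125 to 155 mm above the bench when seated), at y = -90 mm of the station. It moves with the plunger. Under it 29 mm of thin stem, then a steel sleeve (24 mm diameter, top at 96 mm) on an arm from the -y side. Free on both sides along the station's x. Axes as the station's.
- scoop: Steel parts scoop standing on the bench, 160 g, 156 mm long. Origin on its underside; x to the open pouring lip, y across, z up. Pan x = -55 to +65 mm, 68 mm wide inside, 44 at the lip; walls 50 mm high. The floor rises 12 degrees to the lip (8 mm high at the back, 33.5 at the lip): the balls lie at the back and roll out when the lip is tipped down over 12 degrees; 40 empties it.
- scoop_grip (a point): Grip point of the scoop's handle, at x = -74, y = 0, z = 75 mm of the scoop. The handle is an upright wooden block 14 mm thick (scoop y), 34 mm long (scoop x), from 23 to 95 mm above the underside. Axes as the scoop's.
- scoop_lip (a point): Middle of the scoop's pouring lip, at x = +65, y = 0, z = 33.5 mm of the scoop. Axes as the scoop's.
- ball0_center (a point): Centre of one of four like loose steel balls, 16 mm diameter, 17 g, lying in the scoop at the start.
- ball1_center (a point): Centre of one of four like loose steel balls, 16 mm diameter, 17 g, lying in the scoop at the start.
- ball2_center (a point): Centre of one of four like loose steel balls, 16 mm diameter, 17 g, lying in the scoop at the start.
- ball3_center (a point): Centre of one of four like loose steel balls, 16 mm diameter, 17 g, lying in the scoop at the start.
- screw_jar: Bystander: closed glass jar, 66 mm diameter, 95 mm high, loose on the bench. Origin under its centre.
- spool: Bystander: spool of copper-coloured wire between black flanges, standing on a flange, 72 mm diameter, 50 mm high, loose. Origin under its centre.
- carton: Bystander: cardboard carton 70 x 90 x 60 mm high, loose. Origin under its centre.
Not all that is in view belongs to the job. Several things have the shape of the scoop; the one meant has the colours described above.

How it is judged:
On the way, in this order (a step that is already met when the one before it is completed fails the run):
1. all four balls are in the jar under the funnel, the index pin still seated (horizontal distance between each of ball0_center, ball1_center, ball2_center, ball3_center and jar_floor below 0.02 m and height (world z) of ball0_center between 0.035 and 0.09 m and height (world z) of ball1_center between 0.035 and 0.09 m and height (world z) of ball2_center between 0.035 and 0.09 m and height (world z) of ball3_center between 0.035 and 0.09 m and value of joint plunger below 0.006 m), for 0.2 s.
2. the scoop stands upright on the bench, let go (height (world z) of scoop between -0.008 and 0.008 m and angle between scoop's own z axis and vertical below 0.12 rad and contact force between the fingers and scoop below 0.1 N and value of joint plunger below 0.006 m), for 0.1 s.
3. the index pin is pulled fully back by the gripper (value of joint plunger above 0.021 m and contact force between the fingers and plunger above 2 N), for 0.3 s.
At the end, for the whole second after the job is handed in: The plunger is held by the fingers (more than 2 N of contact) at least 21 mm up of its 25 mm travel, all four balls lie in the jar under the funnel (centres within 20 mm of its axis and below its rim), and the scoop stands at rest upright (within 0.12 rad) on the bench, released (all of step 3 and horizontal distance between each of ball0_center, ball1_center, ball2_center, ball3_center and jar_floor below 0.02 m and height (world z) of ball0_center between 0.035 and 0.09 m and height (world z) of ball1_center between 0.035 and 0.09 m and height (world z) of ball2_center between 0.035 and 0.09 m and height (world z) of ball3_center between 0.035 and 0.09 m and contact force between scoop and plunger below 0.1 N and height (world z) of scoop between -0.008 and 0.008 m and angle between scoop's own z axis and vertical below 0.12 rad and linear speed of scoop below 0.02 m/s and contact force between the arm and scoop below 0.1 N); the arm keeps its last pose, push and grip.
It fails at once if the bystander screw_jar is moved more than 30 mm or tipped (distance of screw_jar from where it was at the start of the episode above 0.03 m or angle between screw_jar's own z axis and vertical above 0.4 rad).
It fails at once if the bystander spool is moved more than 30 mm or tipped (distance of spool from where it was at the start of the episode above 0.03 m or angle between spool's own z axis and vertical above 0.4 rad).
It fails at once if the bystander carton is moved more than 30 mm or tipped (distance of carton from where it was at the start of the episode above 0.03 m or angle between carton's own z axis and vertical above 0.4 rad).
It also fails if it takes over 72 s, if anything falls off the work surface, if the arm or the gripper's body presses on something with over 40 N, if the wrist force passes 120 N, or if a joint passes its speed limit or range.

ROBOT

A 7-joint arm with a two-finger parallel gripper is mounted at the origin on the work surface. World frame = base frame: x ahead of the robot, y to its left, z up, the work surface at z = 0. Lengths are in m, angles in rad, forces in N, time in s.
With the tool pointing down it reaches from about 0.425 to 0.925 m from the base axis. Payload 6.8 kg.
Tool frame: the origin (TCP) lies on the mounting face of the last link; the fingertips stand 173 mm ahead of it and the grasp point (between the pads) lies 155 mm ahead of it (grip_point_offset is the distance from the TCP to the grasp point, in m); x points along the fingers, z is the direction in which the jaws open and shut, and the axes are right-handed (so a half turn about x gives the same grasp; the last joint's range is limited). The gripper opens to 85 mm and grips with 20 to 120 N. Pads are 22 mm wide; open, the fingers measure 114 mm over their backs; the gripper's body (76 mm by 85 mm) begins 54 mm behind the grasp point. The pads swing forward as they close: fully open they stand 13 mm farther back than shut.
Start: joints at [-1.224, 0.477, 0.022, 1.555, -0.011, 1.109, -0.083], TCP at [0.297, 0.606, 0.405] pointing down, gripper open.
Joint ranges: [-2.96, 2.96], [-0.34, 2.1], [-1.41, 1.46], [0.24, 2.44], [-1.37, 4.51], [0.17, 1.92], [-2.96, 2.96]. Speed limits (rad/s): [2.39, 2.39, 3.14, 3.14, 3.14, 3.14, 3.14].

INTERFACE

Orientations are given as a rotation vector (axis times angle).
In Python, from bench import * gives the robot as it stands. The module is installed in compiled form; this text tells all that it offers.
- The arm moves only by the tool servo_tool, never from a script. Its argument "motion" is a list of rows, each a list of 5 numbers: the shift along the tool's x, y, z in m, then the turn about the tool's x in degrees, then the gripper command: -1 is fully open, 1 is shut, values between are in proportion. In form: [[dx, dy, dz, turn, fingers], ...]. A call has 1 to 8 rows; each row is the pose to reach, as a shift and turn from the pose measured when the call began, along the tool's axes at that moment; what a row does not reach only later rows make up. A row lasts 1/10 s, in which the tool goes at most 50 mm and 8.59 degrees, less where a joint would pass 70% of its speed; a pose out of reach is approached as far as the arm can. A call with a gripper value outside its range is refused whole. The fingers move at their own pace and stop on an object; "force" is the grip in N (left out, the last holds). Time passes only in rows, so rows that repeat a pose let the fingers close. It gives the time, the measured TCP pose, the force and the opening at its end, in the units of the state.
- get_obs(): the state, without advancing time (a new reading comes with each control period).
- grab_frame(name): name is "scene" or "side" or "wrist"; returns the picture (400x640x3 uint8, red, green, blue); there is no depth.
- camera_params(name): a dict with "mtx" (3x3 intrinsics, pixels), "world_to_cam" (4x4, takes a point from world to camera coordinates); the wrist camera has in their place "T_tool_cam" (4x4, takes a point from camera to tool coordinates, whose origin is the TCP and whose axes are the tool frame's). Camera axes: x right, y down, z forward; pixel columns grow to the right and rows downward; lengths in m; the calibration is good to about 2 mm. A picture is of the moment at which its call begins: read the wrist's pose just before it. camera_params takes no time and is no camera call.
- hand_in(): hands the job in, once; it reports no verdict.
The state is a dict: "clock": time; "joints": joint angles; "qvel": joint speeds; "tau": joint torques, N m; "tcp_pos": TCP position; "orientation": TCP orientation; "contact_force": force on the tool from outside, world axes, zero at the start; "moment": the same for the moment, N m; "grip_width": finger opening in m.
Only numpy, scipy, OpenCV 4.12 (cv2) and the standard library are available. Lean on these libraries where they do the work, as an engineer would, in place of code of your own. Each camera call takes 0.05 s, during which the arm holds its last target. There are 200 camera calls.

## Working session

There is one attempt and no reset: what is moved stays moved. The work goes in short steps, Python scripts to look and compute and a tool call to move; the robot and the scene stay as the last step left them, time stands still between calls to the robot, and variables do not carry over. Pictures are saved under pics/ and viewed, about 8 in all and at most 12, crops included, and the job is handed in when it is done.

Besides the shell and the picture viewer there is one more tool, called after "Call:" as name(argument=value, ...) on one line, values as JSON. servo_tool: Moves the arm, as the interface text tells. Its arguments: {"type":"object","properties":{"motion":{"type":"array","items":{"type":"array","items":{"type":"number"}}},"force":{"type":"number"}},"required":["motion"]}

```bash
mkdir -p pics; cat > h.py <<'E'
from bench import *
import numpy as np, cv2
from scipy.spatial.transform import Rotation as R
def T_tool():
    o=get_obs(); T=np.eye(4); T[:3,:3]=R.from_rotvec(o["orientation"]).as_matrix(); T[:3,3]=o["tcp_pos"]; return T
def cam(name,T=None):
    c=camera_params(name); K=np.array(c["mtx"])
    if name=="wrist": W=np.linalg.inv(T@np.array(c["T_tool_cam"]))
    else: W=np.array(c["world_to_cam"])
    return K,W
def ray(K,W,px):
    d=W[:3,:3].T@np.linalg.inv(K)@np.array([px[0],px[1],1.]); return -W[:3,:3].T@W[:3,3],d/np.linalg.norm(d)
def plane(K,W,px,z):
    o,d=ray(K,W,px); return o+d*(z-o[2])/d[2]
def proj(K,W,p):
    q=K@(W[:3,:3]@np.array(p)+W[:3,3]); return q[:2]/q[2]
def tri(rays):
    A=np.zeros((3,3));b=np.zeros(3)
    for o,d in rays: M=np.eye(3)-np.outer(d,d);A+=M;b+=M@o
    p=np.linalg.solve(A,b); return p,[np.linalg.norm((np.eye(3)-np.outer(d,d))@(p-o)) for o,d in rays]
def save(n,im): cv2.imwrite("pics/"+n+".png",im[:,:,::-1])
E
python3 - <<'E'
from h import *
np.set_printoptions(precision=4,suppress=True)
print(get_obs())
T=T_tool();print(T)
for n in("scene","side","wrist"):
    im=grab_frame(n);save(n+"0",im);np.save(n+"0.npy",im);K,W=cam(n,T);print(n,K,W, -W[:3,:3].T@W[:3,3])
print(camera_params("wrist"))
E
```

```text
{'clock': 0.0, 'joints': array([-1.2241,  0.4778,  0.0223,  1.5564, -0.0115,  1.1093, -0.0831]), 'qvel': array([-0.0016,  0.0001, -0.0003, -0.0005,  0.0001,  0.0016,  0.0006]), 'tau': array([ -0.0007, -59.6447,   1.6075, -28.1181,   0.0125,   0.0096,
        -0.    ]), 'tcp_pos': array([0.2964, 0.6062, 0.4037]), 'orientation': array([-0.8691,  1.3922,  0.8674]), 'contact_force': array([-1.0414,  0.4564, -0.8305]), 'moment': array([ 0.0606,  0.0329, -0.0051]), 'grip_width': 0.08550854256777259}
[[-0.0007 -0.8984  0.4392  0.2964]
 [-0.0017  0.4392  0.8984  0.6062]
 [-1.     -0.0001 -0.0018  0.4037]
 [ 0.      0.      0.      1.    ]]
scene [[413.489   0.    316.325]
 [  0.    413.489 195.067]
 [  0.      0.      1.   ]] [[-0.148   0.989   0.0002  0.1973]
 [ 0.5906  0.0886 -0.8021 -0.1567]
 [-0.7933 -0.1186 -0.5972  1.5318]
 [ 0.      0.      0.      1.    ]] [1.3369 0.0004 0.789 ]
side [[376.8662   0.     315.6624]
 [  0.     376.8662 202.129 ]
 [  0.       0.       1.    ]] [[ 0.8397 -0.5429 -0.0137 -0.4298]
 [-0.421  -0.6347 -0.648   0.2023]
 [ 0.3431  0.5499 -0.7615  1.0493]
 [ 0.      0.      0.      1.    ]] [ 0.0861 -0.6819  0.9243]
wrist [[291.5712   0.     320.5728]
 [  0.     291.5712 197.3062]
 [  0.       0.       1.    ]] [[ 0.4401  0.8979 -0.0014 -0.6742]
 [ 0.8525 -0.4174  0.3146 -0.0402]
 [ 0.2819 -0.1396 -0.9492  0.3792]
 [ 0.      0.      0.      1.    ]] [0.2241 0.6415 0.3717]
{'mtx': array([[291.5712,   0.    , 320.5728],
       [  0.    , 291.5712, 197.3062],
       [  0.    ,   0.    ,   1.    ]]), 'T_tool_cam': array([[-0.0004, -0.3145,  0.9493,  0.032 ],
       [-0.001 , -0.9493, -0.3145,  0.0804],
       [ 1.    , -0.0011,  0.0001,  0.0001],
       [ 0.    ,  0.    ,  0.    ,  1.    ]])}
```

View pics/scene0.png

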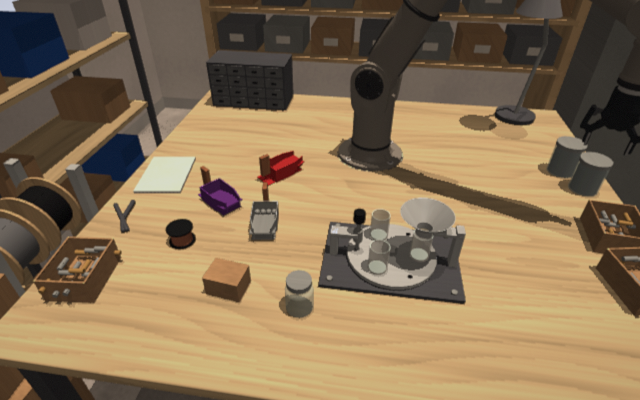

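View pics/side0.png

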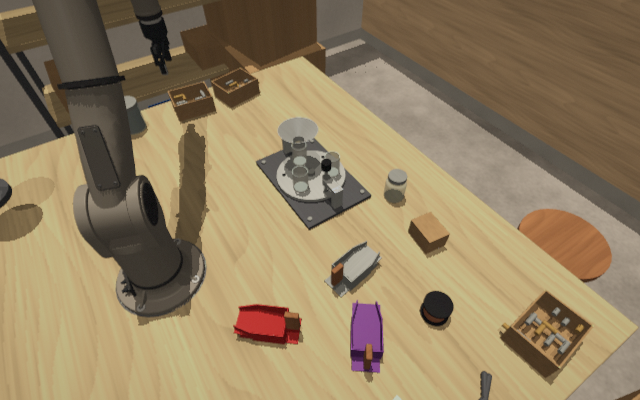

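Scene view: the three scoop shapes are purple (220,196), red (282,166) and bare steel (263,218). In the side view they are at (367,335), (266,322) and (356,268). The steel one matches the description, being steel with a wooden handle. The station is at about (395,255), with the black knob at (359,216), the funnel at (427,213) and the jar at (299,293). The carton is at (227,279) and the spool at (181,234). I'll confirm with enlarged crops.

```bash
python3 - <<'E'
import numpy as np,cv2
a=np.load("scene0.npy");b=np.load("side0.npy")
c=lambda im,x,y,w,h,s:cv2.resize(im[y:y+h,x:x+w],None,fx=s,fy=s,interpolation=cv2.INTER_CUBIC)
A=np.hstack([c(a,235,170,66,75,4),c(a,310,190,160,115,2.61)[:300]])[:,:682]
B=np.hstack([c(b,320,230,66,75,4),c(b,250,110,160,115,2.61)[:300]])[:,:682]
cv2.imwrite("pics/crop1.png",np.vstack([A,B])[:,:,::-1])
E
```

```text
(no output)
```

View pics/crop1.png

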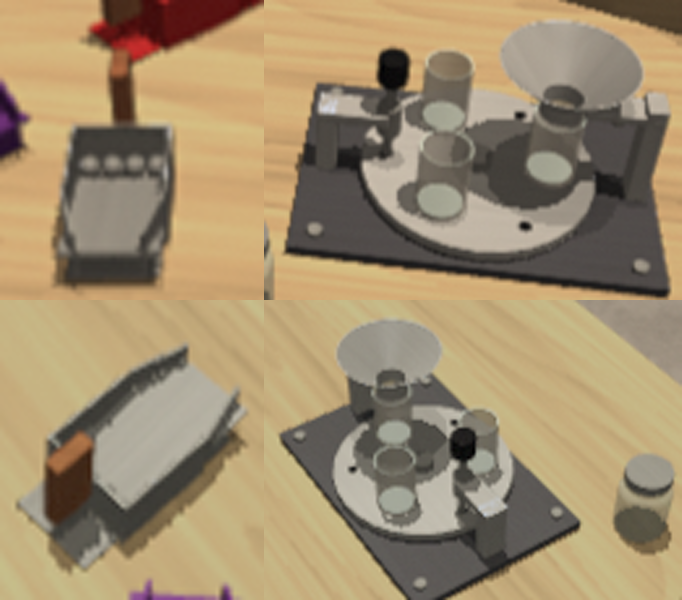

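Confirmed: the steel scoop holds four balls at its back and has a wooden handle. Next come coarse positions from the two fixed views.

```bash
cat >> h.py <<'E'
def blob(m,box):
    x,y,w,h=box; s=np.zeros(m.shape,np.uint8); s[y:y+h,x:x+w]=m[y:y+h,x:x+w]
    n,l,st,c=cv2.connectedComponentsWithStats(s); i=1+np.argmax(st[1:,4]); return l==i,st[i],c[i]
E
python3 - <<'E'
from h import *
np.set_printoptions(precision=4,suppress=True)
a=np.load("scene0.npy");b=np.load("side0.npy")
Ka,Wa=cam("scene");Kb,Wb=cam("side")
def pr(n,pa,pb): p,e=tri([ray(Ka,Wa,pa),ray(Kb,Wb,pb)]);print(n,p,np.array(e)*1e3,"rad",np.hypot(p[0],p[1]));return p
# knob: dark blob
kb=[]
for im,box in((a,(350,205,20,20)),(b,(316,155,20,20))):
    m=(im.max(2)<45).astype(np.uint8); _,st,c=blob(m,box); print(st,c); kb.append(c)
k=pr("knob",*kb)
ctr=lambda c,ox,oy,s:(ox+c[0]/s,oy+c[1]/s)
f=pr("funnel",ctr((571-264,67),310,190,2.61),ctr((389-264,52),250,110,2.61))
h=pr("handletop",ctr((122,56),235,170,4),ctr((68,448-300),320,230,4))
# lip line: front floor edge at crop scene (60..160, 258) ; side (216, 388-300)
l=pr("lip",ctr((110,256),235,170,4),ctr((212,392-300),320,230,4))
o=k[:2]-(f[:2]-k[:2])*0+ (f[:2]-k[:2])*90/160; v=(f-k)[:2]
print("dist k-f",np.linalg.norm(v),"origin",o,"yaw y-axis",np.degrees(np.arctan2(v[1],v[0])))
d=(l-h)[:2];print("scoop len",np.linalg.norm(d),"yaw",np.degrees(np.arctan2(d[1],d[0])))
for n,px,z in(("jar",(299,280),.095),("carton",(227,268),.06),("spool",(180,226),.05),("purple",(206,170),.095),("red",(265,157),.095)): print(n,plane(Ka,Wa,px,z))
E
```

```text
[354 209  11  16 137] [359.073  216.5328]
[322 159   9  13  98] [325.9694 164.949 ]
knob [ 0.5446 -0.0108  0.1392] [0.9412 0.9412] rad 0.5447286769421977
funnel [0.5456 0.1507 0.1626] [0.9333 0.9333] rad 0.5660113538348334
handletop [ 0.3869 -0.2923  0.0967] [1.432 1.432] rad 0.48491637362611967
lip [ 0.5225 -0.2746  0.0241] [3.9467 3.9467] rad 0.5902521509587935
dist k-f 0.16150969825735015 origin [0.5452 0.08  ] yaw y-axis 89.6583060008505
scoop len 0.13678397792992106 yaw 7.468904791582543
jar [ 0.7305 -0.1288  0.095 ]
carton [ 0.6883 -0.3121  0.06  ]
spool [ 0.5494 -0.4921  0.05  ]
purple [ 0.338  -0.4902  0.095 ]
red [ 0.2372 -0.3305  0.095 ]
```

The two views agree: knob at z≈0.139, funnel rim at z≈0.163, handle top at z≈0.097, and knob to funnel 161.5 mm. Shifts plus a turn about the tool axis cannot tip a scoop while the tool points straight down. I need the tool leaning, so I'll check with the gripper empty what the arm does when asked for a pose above its reach.

Call:
servo_tool(motion=[[-0.05, 0, 0, 0, -1], [-0.1, 0, 0, 0, -1], [-0.15, 0, 0, 0, -1], [-0.2, 0, 0, 0, -1], [-0.25, 0, 0, 0, -1], [-0.3, 0, 0, 0, -1], [-0.35, 0, 0, 0, -1], [-0.4, 0, 0, 0, -1]])

```text
clock: 0.95
tcp_pos: [0.2944, 0.603, 0.7883]
orientation: [-0.863, 1.384, 0.878]
contact_force: [1.1, 0.8, -1.4]
grip_width: 0.0858
```

```bash
python3 -c "
from h import *
np.set_printoptions(precision=4,suppress=True)
o=get_obs();print(o['clock'],o['joints'],o['tcp_pos']);T=T_tool();print(T)"
```

```text
0.95 [-1.3477  0.4263  0.2741  0.8154 -0.1245  1.9026 -0.0188] [0.2944 0.603  0.7883]
[[-0.0008 -0.9001  0.4356  0.2944]
 [ 0.0105  0.4356  0.9001  0.603 ]
 [-0.9999  0.0053  0.0091  0.7883]
 [ 0.      0.      0.      1.    ]]
```

Call:
servo_tool(motion=[[-0.05, 0, 0, 0, -1], [-0.1, 0, 0, 0, -1], [-0.15, 0, 0, 0, -1], [-0.2, 0, 0, 0, -1], [-0.25, 0, 0, 0, -1], [-0.3, 0, 0, 0, -1]])

```text
clock: 1.55
tcp_pos: [0.2246, 0.5004, 0.8861]
orientation: [-0.798, 1.277, 0.926]
contact_force: [1.7, 0.9, -1.8]
grip_width: 0.0854
```

```bash
python3 -c "
from h import *
np.set_printoptions(precision=4,suppress=True)
o=get_obs();print(o['clock'],o['joints'],o['tcp_pos']);T=T_tool();print(T)"
```

```text
1.55 [-1.6756  0.2038  0.5912  0.92   -0.1342  1.9148 -0.0278] [0.2246 0.5004 0.8861]
[[ 0.0481 -0.9037  0.4255  0.2246]
 [ 0.1242  0.4281  0.8952  0.5004]
 [-0.9911  0.0098  0.1328  0.8861]
 [ 0.      0.      0.      1.    ]]
```

The lean works: asking for more height put the wrist joint at its limit and tilted the tool 7.7° outward. That lean becomes the reference for later calls. I'll fit a simple arm model from the recorded poses to plan the lean.

```bash
cat > arm.py <<'E'
from h import *
from scipy.optimize import least_squares
import itertools
lo=np.array([-2.96,-.34,-1.41,.24,-1.37,.17,-2.96]);hi=np.array([2.96,2.1,1.46,2.44,4.51,1.92,2.96])
def fk(q,P):
    o1,h,L1,L2,L3,o7=P[:6]; s=P[6:]
    z=lambda t:R.from_euler('z',t).as_matrix(); y=lambda t:R.from_euler('y',t).as_matrix()
    A=z(s[0]*q[0]+o1)@y(q[1]); p=np.array([0,0,h])+A@[0,0,L1]
    A=A@z(s[1]*q[2])@y(q[3]); p=p+A@[0,0,L2]
    A=A@z(s[2]*q[4])@y(q[5]); p=p+A@[0,0,L3]
    A=A@z(s[3]*q[6]+o7)  # tool x = A z
    return p,A[:,[2,0,1]]   # cols: x,y,z of tool
E
cat > fit.py <<'E'
from arm import *
np.set_printoptions(precision=4,suppress=True)
D=[([-1.2241,0.4778,0.0223,1.5564,-0.0115,1.1093,-0.0831],[0.2964,0.6062,0.4037],[-0.8691,1.3922,0.8674]),
([-1.3477,0.4263,0.2741,0.8154,-0.1245,1.9026,-0.0188],[0.2944,0.603,0.7883],[-0.863,1.384,0.878]),
([-1.6756,0.2038,0.5912,0.92,-0.1342,1.9148,-0.0278],[0.2246,0.5004,0.8861],[-0.798,1.277,0.926])]
best=None
for s in itertools.product([1,-1],repeat=4):
  for o1 in(-2,0,2.3):
   for o7 in (-1.5,0,1.5,3):
    def f(P):
        r=[]
        for q,p,w in D:
            a,B=fk(q,list(P)+list(s)); r+=list(a-p)+list((B-R.from_rotvec(w).as_matrix()).ravel())
        return r
    t=least_squares(f,[o1,.35,.42,.4,.15,o7])
    if best is None or t.cost<best[0]: best=(t.cost,list(t.x)+list(s),np.abs(t.fun).max())
print(best); np.save("P.npy",best[1])
E
python3 fit.py
```

```text
(np.float64(0.00017789583142447263), [np.float64(-0.0918308638776088), np.float64(0.3424812740041743), np.float64(0.5310664119575204), np.float64(0.4802737745604217), np.float64(0.19768074519985127), np.float64(1.4792753894590822), -1, -1, -1, -1], np.float64(0.01217908425726446))
```

```bash
cat >> arm.py <<'E'
P=np.load("P.npy") if __import__("os").path.exists("P.npy") else None
def ik(p,B,seeds,w=.3):
    best=None
    for s in seeds:
        t=least_squares(lambda q:np.r_[fk(q,P)[0]-p,w*(fk(q,P)[1]-B).ravel()],np.clip(s,lo+.03,hi-.03),bounds=(lo+.02,hi-.02))
        e=np.abs(t.fun).max()
        if best is None or e<best[0]: best=(e,t.x)
        if e<1e-4: break
    return best
def tool(az,a,zj):   # tool leaning a toward azimuth az; tool z as near zj as possible
    u=np.array([np.sin(a)*np.cos(az),np.sin(a)*np.sin(az),-np.cos(a)]); z=np.array(zj)-u*np.dot(zj,u); z/=np.linalg.norm(z)
    return np.c_[u,np.cross(z,u),z]
E
cat > plan.py <<'E'
from arm import *
np.set_printoptions(precision=2,suppress=True)
yaw=np.radians(7.5); H=np.array([.389,-.292,.08]); F=np.array([.545,.15,.168])
rng=np.random.default_rng(0); S=[np.array([-1.2,.5,0,1.5,0,1.1,0])]+[rng.uniform(lo,hi) for _ in range(12)]
RS=R.from_euler('z',yaw).as_matrix(); sx=RS[:,0]
for side in(1,-1):
  az=yaw+side*np.pi/2
  for ad in(30,40,50):
    a=np.radians(ad)
    for flip in(1,-1):
      B=tool(az,a,flip*sx); u=B[:,0]
      e,q=ik(H-.155*u,B,S); e2,q2=ik(H+[0,0,.2]-.155*u,B,[q])
      print(side,ad,flip,"grasp %.3f above %.3f"%(e,e2),q)
      if e>.01: continue
      for ph in(15,40,60,75):
        Q=R.from_rotvec(u*side*np.radians(ph)).as_matrix()
        lip=Q@RS@np.array([.139,0,-.0465]); g=F+[0,0,.03]-lip
        d=(Q@RS).T@[0,0,-1]
        e3,q3=ik(g-.155*u,Q@B,[q2,q]+S[:6]); print("   ph",ph,"err %.3f"%e3,q3,"grip",g,"down",d,"lipdir",(Q@RS)[:,0])
E
python3 plan.py
```

```text
1 30 1 grasp 0.000 above 0.000 [ 0.45  0.7   0.41  1.81 -0.54  1.22  1.3 ]
   ph 15 err 0.000 [-0.37  0.13  0.32  2.13 -0.64  1.09  0.19] grip [0.41 0.16 0.26] down [ 0.13  0.01 -0.99] lipdir [ 0.99 -0.1  -0.13]
   ph 40 err 0.000 [-0.53  0.15  0.4   2.04 -0.66  1.11 -0.35] grip [0.44 0.21 0.29] down [ 0.32  0.1  -0.94] lipdir [ 0.83 -0.45 -0.32]
   ph 60 err 0.000 [-0.84  0.26  0.73  1.94 -0.75  1.19 -0.68] grip [0.48 0.24 0.3 ] down [ 0.43  0.22 -0.88] lipdir [ 0.59 -0.68 -0.43]
   ph 75 err 0.000 [-0.91  0.35  0.84  1.86 -0.83  1.26 -0.91] grip [0.52 0.25 0.3 ] down [ 0.48  0.32 -0.81] lipdir [ 0.37 -0.8  -0.48]
1 30 -1 grasp 0.000 above 0.000 [ 1.54  1.12 -1.24  1.81  0.64  1.28 -2.94]
   ph 15 err 0.000 [-0.48  0.13  0.45  2.13 -0.65  1.1  -2.94] grip [0.41 0.16 0.26] down [ 0.13  0.01 -0.99] lipdir [ 0.99 -0.1  -0.13]
   ph 40 err 0.000 [ 0.66  0.23 -0.94  2.04 -0.41  0.99  2.55] grip [0.44 0.21 0.29] down [ 0.32  0.1  -0.94] lipdir [ 0.83 -0.45 -0.32]
   ph 60 err 0.000 [ 0.08  0.21 -0.34  1.94 -0.53  1.05  2.25] grip [0.48 0.24 0.3 ] down [ 0.43  0.22 -0.88] lipdir [ 0.59 -0.
[... 5687 characters left out ...]
] grip [0.55 0.08 0.33] down [ 0.74 -0.36 -0.57] lipdir [ 0.18  0.65 -0.74]
-1 50 -1 grasp 0.003 above 0.000 [ 0.73  0.84 -0.88  2.42  1.76  1.45  1.74]
   ph 15 err 0.000 [-0.02  0.69 -1.15  1.96  0.96  1.86  1.97] grip [0.42 0.11 0.27] down [ 0.2  -0.02 -0.98] lipdir [ 0.94  0.29 -0.2 ]
   ph 40 err 0.000 [ 0.07  0.66 -1.17  1.89  1.02  1.89  2.55] grip [0.47 0.09 0.31] down [ 0.49 -0.12 -0.86] lipdir [ 0.71  0.51 -0.49]
   ph 60 err 0.000 [-0.95  0.41  0.3   1.81  0.66  1.42 -2.88] grip [0.52 0.08 0.32] down [ 0.66 -0.25 -0.71] lipdir [ 0.42  0.62 -0.66]
   ph 75 err 0.000 [-1.26  0.56  0.8   1.73  0.46  1.3  -2.38] grip [0.55 0.08 0.33] down [ 0.74 -0.36 -0.57] lipdir [ 0.18  0.65 -0.74]
```

Per the fitted model, leaning the tool 40° toward azimuth ≈97° lets me grasp the scoop with the jaws along its x. Turning 60° about the tool axis then pours it. All poses are within joint ranges. I'll build the lean at that azimuth, high up and away from everything.

Call:
servo_tool(motion=[[-0.025, 0.045, 0.01, 0, -1], [-0.05, 0.09, 0.02, 0, -1], [-0.075, 0.135, 0.03, 0, -1], [-0.1, 0.18, 0.04, 0, -1], [-0.125, 0.225, 0.05, 0, -1], [-0.15, 0.27, 0.06, 0, -1], [-0.175, 0.315, 0.07, 0, -1], [-0.19, 0.36, 0.08, 0, -1]])

```text
clock: 2.35
tcp_pos: [0.0122, 0.5767, 0.9018]
orientation: [-0.754, 1.239, 0.961]
contact_force: [-0.4, 0.4, -0.0]
grip_width: 0.086
```

```bash
cat > st.py <<'E'
from h import *
np.set_printoptions(precision=3,suppress=True)
o=get_obs();print(o['clock'],o['joints'],o['tcp_pos'],"F",o['contact_force'],"w",o['grip_width']);T=T_tool();print(T[:3,:3]);u=T[:3,0]
print("lean",np.degrees(np.arccos(-u[2])),"az",np.degrees(np.arctan2(u[1],u[0])))
import sys
if len(sys.argv)>3: print("tool shift for world",sys.argv[1:4], T[:3,:3].T@np.array(list(map(float,sys.argv[1:4]))))
E
python3 st.py 0 0.2 0.3
```

```text
2.35 [-2.114  0.289  0.75   0.812 -0.187  1.915 -0.356] [0.012 0.577 0.902] F [-0.359  0.434 -0.002] w 0.08596224197736915
[[ 0.051 -0.905  0.422]
 [ 0.184  0.424  0.887]
 [-0.982  0.033  0.188]]
lean 11.021534911748 az 74.5370855649253
tool shift for world ['0', '0.2', '0.3'] [-0.258  0.095  0.234]
```

Call:
servo_tool(motion=[[-0.035, 0.015, 0.03, 0, -1], [-0.07, 0.03, 0.06, 0, -1], [-0.1, 0.045, 0.09, 0, -1], [-0.13, 0.06, 0.12, 0, -1], [-0.165, 0.075, 0.15, 0, -1], [-0.2, 0.09, 0.18, 0, -1], [-0.23, 0.105, 0.21, 0, -1], [-0.26, 0.12, 0.24, 0, -1]])

```text
clock: 3.15
tcp_pos: [-0.0449, 0.4563, 1.0339]
orientation: [-0.546, 1.083, 1.17]
contact_force: [-2.1, 0.1, 0.9]
grip_width: 0.0854
```

```bash
python3 st.py 0 0.2 0.3
```

```text
3.15 [-2.192  0.103  0.458  0.665  0.04   1.916 -0.553] [-0.045  0.456  1.034] F [-2.122  0.084  0.89 ] w 0.08541110544600335
[[ 0.003 -0.922  0.388]
 [ 0.458  0.346  0.819]
 [-0.889  0.175  0.423]]
lean 27.24169368570653 az 89.66853325985196
tool shift for world ['0', '0.2', '0.3'] [-0.175  0.122  0.291]
```

Call:
servo_tool(motion=[[-0.02, 0.02, 0.035, 0, -1], [-0.045, 0.04, 0.07, 0, -1], [-0.065, 0.06, 0.1, 0, -1], [-0.085, 0.085, 0.135, 0, -1], [-0.11, 0.105, 0.17, 0, -1], [-0.13, 0.125, 0.2, 0, -1], [-0.155, 0.15, 0.24, 0, -1], [-0.175, 0.17, 0.27, 0, -1]])

```text
clock: 3.95
tcp_pos: [-0.0647, 0.5166, 1.0416]
orientation: [-0.506, 1.054, 1.198]
contact_force: [-0.6, 0.4, -0.7]
grip_width: 0.085
```

```bash
python3 st.py 0 0.2 0.3
```

```text
3.95 [-2.161  0.274  0.687  0.471 -0.202  1.915 -0.488] [-0.065  0.517  1.042] F [-0.557  0.413 -0.736] w 0.08497923954885711
[[-0.002 -0.922  0.388]
 [ 0.502  0.335  0.797]
 [-0.865  0.196  0.462]]
lean 30.1265755530473 az 90.21805816207593
tool shift for world ['0', '0.2', '0.3'] [-0.159  0.126  0.298]
```

Call:
servo_tool(motion=[[-0.045, 0.02, 0.02, 0, -1], [-0.085, 0.04, 0.035, 0, -1], [-0.13, 0.065, 0.055, 0, -1], [-0.17, 0.085, 0.075, 0, -1], [-0.215, 0.105, 0.09, 0, -1], [-0.26, 0.13, 0.11, 0, -1], [-0.3, 0.15, 0.13, 0, -1], [-0.345, 0.17, 0.145, 0, -1]])

```text
clock: 4.75
tcp_pos: [-0.103, 0.4534, 1.0693]
orientation: [-0.463, 1.025, 1.228]
contact_force: [0.6, -0.1, 0.6]
grip_width: 0.0855
```

```bash
python3 st.py 0 0.2 0.3
```

```text
4.75 [-2.532  0.207  0.997  0.519 -0.18   1.915 -0.535] [-0.103  0.453  1.069] F [ 0.637 -0.091  0.638] w 0.0854980844621529
[[-0.01  -0.921  0.388]
 [ 0.547  0.32   0.773]
 [-0.837  0.22   0.501]]
lean 33.17350239426685 az 91.04393779523363
tool shift for world ['0', '0.2', '0.3'] [-0.142  0.13   0.305]
```

Call:
servo_tool(motion=[[-0.02, 0.025, 0.035, 0, -1], [-0.045, 0.045, 0.07, 0, -1], [-0.065, 0.07, 0.1, 0, -1], [-0.085, 0.09, 0.135, 0, -1], [-0.11, 0.115, 0.17, 0, -1], [-0.13, 0.135, 0.2, 0, -1], [-0.155, 0.16, 0.24, 0, -1], [-0.175, 0.18, 0.27, 0, -1]])

```text
clock: 5.55
tcp_pos: [-0.1178, 0.4907, 1.0749]
orientation: [-0.424, 0.999, 1.255]
contact_force: [-0.2, 1.0, 0.5]
grip_width: 0.0854
```

```bash
python3 st.py -0.1 -0.2 0
```

```text
5.55 [-2.278  0.298  0.799  0.363 -0.243  1.915 -0.554] [-0.118  0.491  1.075] F [-0.171  1.016  0.509] w 0.08536531549828252
[[-0.017 -0.921  0.389]
 [ 0.586  0.306  0.75 ]
 [-0.81   0.241  0.535]]
lean 35.89809904779683 az 91.67013673825117
tool shift for world ['-0.1', '-0.2', '0'] [-0.116  0.031 -0.189]
```

Call:
servo_tool(motion=[[-0.02, 0.04, 0.025, 0, -1], [-0.04, 0.075, 0.05, 0, -1], [-0.06, 0.115, 0.075, 0, -1], [-0.075, 0.15, 0.1, 0, -1], [-0.095, 0.19, 0.12, 0, -1], [-0.115, 0.225, 0.145, 0, -1], [-0.13, 0.265, 0.17, 0, -1], [-0.15, 0.3, 0.195, 0, -1]])

```text
clock: 6.35
tcp_pos: [-0.2024, 0.5039, 1.07]
orientation: [-0.389, 0.977, 1.282]
contact_force: [0.4, -0.6, 0.1]
grip_width: 0.0853
```

```bash
python3 st.py 0.2 -0.2 0
```

```text
6.35 [-2.331  0.399  0.88   0.242 -0.334  1.915 -0.65 ] [-0.202  0.504  1.07 ] F [ 0.445 -0.63   0.094] w 0.08527778690368468
[[-0.028 -0.921  0.39 ]
 [ 0.62   0.29   0.729]
 [-0.784  0.262  0.562]]
lean 38.33328514589569 az 92.5625595852197
tool shift for world ['0.2', '-0.2', '0'] [-0.129 -0.242 -0.068]
```

Lean is now 38° toward azimuth 93°, which is enough. I'll carry it round the front of the base, turning the jaws into line with the scoop on the way.

Call:
servo_tool(motion=[[0.012, -0.045, 0, 4, -1], [0.025, -0.09, 0.005, 8, -1], [0.037, -0.135, 0.005, 12, -1], [0.05, -0.18, 0.01, 16, -1], [0.062, -0.225, 0.01, 20, -1], [0.075, -0.27, 0.01, 24, -1], [0.09, -0.315, 0.015, 28, -1], [0.1, -0.36, 0.015, 32, -1]])

```text
clock: 7.15
tcp_pos: [0.1336, 0.4721, 0.9047]
orientation: [0.046, 1.286, 0.955]
contact_force: [0.4, 1.2, -0.3]
grip_width: 0.0854
```

```bash
cat >> st.py <<'E'
if len(sys.argv)>6:
    d=np.array(list(map(float,sys.argv[4:7])))-T[:3,3]; print("to",sys.argv[4:7],"shift",T[:3,:3].T@d)
    s=np.array([np.cos(np.radians(7.5)),np.sin(np.radians(7.5)),0]); print("turn",np.degrees(np.arctan2(-s@T[:3,1],s@T[:3,2])))
E
python3 st.py 0 0 0 0.42 0.3 0.7
```

```text
7.15 [-2.736 -0.32   0.901  1.244  0.348  1.416 -1.086] [0.134 0.472 0.905] F [ 0.393  1.224 -0.25 ] w 0.08542255308449133
[[-0.031 -0.572  0.82 ]
 [ 0.62   0.633  0.465]
 [-0.784  0.522  0.335]]
lean 38.348211888485444 az 92.84550183218234
tool shift for world ['0', '0', '0'] [0. 0. 0.]
to ['0.42', '0.3', '0.7'] shift [ 0.045 -0.38   0.086]
turn 29.01671693549163
```

```bash
python3 st.py 0 0 0 0.15 0.68 0.6
```

```text
7.15 [-2.736 -0.32   0.901  1.244  0.348  1.416 -1.086] [0.134 0.472 0.905] F [ 0.393  1.224 -0.25 ] w 0.08542255308449133
[[-0.031 -0.572  0.82 ]
 [ 0.62   0.633  0.465]
 [-0.784  0.522  0.335]]
lean 38.348211888485444 az 92.84550183218234
tool shift for world ['0', '0', '0'] [0. 0. 0.]
to ['0.15', '0.68', '0.6'] shift [ 0.367 -0.037  0.008]
turn 29.01671693549163
```

The shoulder went toward a folded-back posture, with q2 near its limit. I'll go outward and down along the tool axis so it unfolds.

Call:
servo_tool(motion=[[0.045, 0, 0, 0, -1], [0.09, -0.01, 0, 0, -1], [0.14, -0.015, 0, 0, -1], [0.185, -0.02, 0, 0, -1], [0.23, -0.02, 0, 0, -1], [0.275, -0.03, 0, 0, -1], [0.32, -0.03, 0, 0, -1], [0.365, -0.035, 0, 0, -1]])

```text
clock: 7.95
tcp_pos: [0.1269, 0.5793, 0.6329]
orientation: [0.065, 1.27, 0.965]
contact_force: [-0.1, -0.0, 0.5]
grip_width: 0.0857
```

```bash
python3 st.py 0 0 0 0.4 0.45 0.5
```

```text
7.95 [-2.955 -0.132  1.455  1.734  0.049  0.737 -0.862] [0.127 0.579 0.633] F [-0.143 -0.016  0.487] w 0.08567022040389279
[[-0.024 -0.571  0.82 ]
 [ 0.637  0.624  0.453]
 [-0.77   0.534  0.349]]
lean 39.62584313728286 az 92.13437340332102
tool shift for world ['0', '0', '0'] [0. 0. 0.]
to ['0.4', '0.45', '0.5'] shift [ 0.013 -0.308  0.119]
turn 29.062964680200132
```

```bash
python3 st.py 0 0 0 -0.2 0.62 0.68; python3 fit.py | head -0; python3 - <<'E'
from arm import *
print(fk([-2.955,-0.132,1.455,1.734,0.049,0.737,-0.862],P))
E
```

```text
7.95 [-2.955 -0.132  1.455  1.734  0.049  0.737 -0.862] [0.127 0.579 0.633] F [-0.143 -0.016  0.487] w 0.08567022040389279
[[-0.024 -0.571  0.82 ]
 [ 0.637  0.624  0.453]
 [-0.77   0.534  0.349]]
lean 39.62584313728286 az 92.13437340332102
tool shift for world ['0', '0', '0'] [0. 0. 0.]
to ['-0.2', '0.62', '0.68'] shift [-0.003  0.237 -0.233]
turn 29.062964680200132
(array([0.14131863, 0.5768982 , 0.64642539]), array([[ 0.03440806, -0.58778523,  0.80828498],
       [ 0.63626812,  0.63656736,  0.43582666],
       [-0.7707003 ,  0.49929002,  0.39589206]]))Exception ignored on flushing sys.stdout:
BrokenPipeError: [Errno 32] Broken pipe
```

Call:
servo_tool(motion=[[0, 0.03, -0.03, 0, -1], [0, 0.06, -0.06, 0, -1], [0, 0.09, -0.09, 0, -1], [0, 0.12, -0.12, 0, -1], [0, 0.15, -0.15, 0, -1], [0, 0.18, -0.18, 0, -1], [0, 0.21, -0.21, 0, -1], [0, 0.24, -0.235, 0, -1]])

```text
clock: 8.75
tcp_pos: [-0.2055, 0.6224, 0.6784]
orientation: [0.063, 1.271, 0.965]
contact_force: [-0.2, -0.0, 0.6]
grip_width: 0.0856
```

```bash
python3 st.py 0 0 0 0 0.8 0.62
```

```text
8.75 [-2.894  0.23   1.068  1.51  -0.018  0.849 -1.282] [-0.206  0.622  0.678] F [-0.173 -0.041  0.625] w 0.08558122494164781
[[-0.025 -0.572  0.82 ]
 [ 0.636  0.623  0.454]
 [-0.771  0.533  0.348]]
lean 39.55988842414188 az 92.24740490006133
tool shift for world ['0', '0', '0'] [0. 0. 0.]
to ['0', '0.8', '0.62'] shift [ 0.153 -0.038  0.229]
turn 29.105761795835576
```

Call:
servo_tool(motion=[[0.02, -0.005, 0.03, 0, -1], [0.04, -0.01, 0.06, 0, -1], [0.06, -0.015, 0.09, 0, -1], [0.08, -0.02, 0.12, 0, -1], [0.1, -0.025, 0.15, 0, -1], [0.12, -0.03, 0.18, 0, -1], [0.14, -0.035, 0.21, 0, -1], [0.155, -0.04, 0.23, 0, -1]])

```text
clock: 9.55
tcp_pos: [0.0046, 0.8016, 0.6165]
orientation: [0.063, 1.271, 0.963]
contact_force: [-0.6, 0.3, 0.0]
grip_width: 0.0853
```

```bash
python3 st.py 0 0 0 0.35 0.68 0.55
```

```text
9.55 [-2.1    0.514  0.756  1.258 -0.536  0.83  -0.69 ] [0.005 0.802 0.616] F [-0.618  0.317  0.043] w 0.08525587246210532
[[-0.023 -0.571  0.821]
 [ 0.636  0.625  0.453]
 [-0.772  0.532  0.348]]
lean 39.49880641933084 az 92.07451494820559
tool shift for world ['0', '0', '0'] [0. 0. 0.]
to ['0.35', '0.68', '0.55'] shift [-0.034 -0.309  0.205]
turn 29.021392502520385
```

Call:
servo_tool(motion=[[-0.005, -0.04, 0.025, 3, -1], [-0.01, -0.08, 0.05, 7, -1], [-0.015, -0.12, 0.08, 11, -1], [-0.02, -0.16, 0.105, 15, -1], [-0.025, -0.2, 0.13, 19, -1], [-0.03, -0.24, 0.16, 22, -1], [-0.035, -0.28, 0.185, 26, -1], [-0.035, -0.31, 0.205, 29, -1]])

```text
clock: 10.35
tcp_pos: [0.3542, 0.676, 0.5498]
orientation: [0.461, 1.487, 0.616]
contact_force: [0.2, 0.5, -0.3]
grip_width: 0.0853
```

```bash
python3 st.py 0 0 0 0.6 0.4 0.5
```

```text
10.35 [-1.563  0.477  0.69   1.435 -0.895  0.885 -0.48 ] [0.354 0.676 0.55 ] F [ 0.22   0.543 -0.253] w 0.0852556610137991
[[-0.02  -0.096  0.995]
 [ 0.636  0.767  0.087]
 [-0.772  0.634  0.046]]
lean 39.49160790750416 az 91.79587805867673
tool shift for world ['0', '0', '0'] [0. 0. 0.]
to ['0.6', '0.4', '0.5'] shift [-0.142 -0.267  0.218]
turn -0.2726244083778495
```

Call:
servo_tool(motion=[[-0.018, -0.033, 0.027, 0, -1], [-0.035, -0.066, 0.055, 0, -1], [-0.053, -0.1, 0.08, 0, -1], [-0.07, -0.133, 0.11, 0, -1], [-0.09, -0.166, 0.135, 0, -1], [-0.107, -0.2, 0.165, 0, -1], [-0.125, -0.233, 0.19, 0, -1], [-0.14, -0.267, 0.218, 0, -1]])

```text
clock: 11.15
tcp_pos: [0.6005, 0.3996, 0.4986]
orientation: [0.461, 1.487, 0.616]
contact_force: [-0.0, 0.9, -0.7]
grip_width: 0.0851
```

```bash
python3 st.py 0 0 0 0.58 0.05 0.5
```

```text
11.15 [-1.003  0.497  0.665  1.519 -1.056  1.15   0.096] [0.6   0.4   0.499] F [-0.034  0.872 -0.731] w 0.08506997248172234
[[-0.02  -0.096  0.995]
 [ 0.636  0.767  0.087]
 [-0.771  0.635  0.046]]
lean 39.51882603990704 az 91.77805635322277
tool shift for world ['0', '0', '0'] [0. 0. 0.]
to ['0.58', '0.05', '0.5'] shift [-0.223 -0.265 -0.051]
turn -0.26693633646975146
```

Call:
servo_tool(motion=[[-0.028, -0.033, -0.006, 0, -1], [-0.056, -0.066, -0.013, 0, -1], [-0.084, -0.1, -0.02, 0, -1], [-0.11, -0.133, -0.025, 0, -1], [-0.14, -0.166, -0.03, 0, -1], [-0.167, -0.2, -0.04, 0, -1], [-0.195, -0.233, -0.045, 0, -1], [-0.223, -0.265, -0.05, 0, -1]])

```text
clock: 11.95
tcp_pos: [0.5801, 0.0485, 0.5001]
orientation: [0.462, 1.487, 0.616]
contact_force: [1.3, -0.9, 0.1]
grip_width: 0.0852
```

```bash
python3 st.py 0 0 0 0.46 -0.3 0.45
```

```text
11.95 [-0.628  0.342  0.787  1.743 -0.932  1.419  0.529] [0.58  0.049 0.5  ] F [ 1.326 -0.945  0.086] w 0.08524030552461402
[[-0.02  -0.096  0.995]
 [ 0.636  0.767  0.086]
 [-0.771  0.635  0.046]]
lean 39.525124175135765 az 91.77560777589876
tool shift for world ['0', '0', '0'] [0. 0. 0.]
to ['0.46', '-0.3', '0.45'] shift [-0.181 -0.288 -0.152]
turn -0.29397919896843994
```

Call:
servo_tool(motion=[[-0.02, -0.036, -0.02, 0, -1], [-0.04, -0.072, -0.04, 0, -1], [-0.07, -0.11, -0.06, 0, -1], [-0.09, -0.145, -0.08, 0, -1], [-0.11, -0.18, -0.095, 0, -1], [-0.135, -0.216, -0.115, 0, -1], [-0.16, -0.252, -0.135, 0, -1], [-0.18, -0.288, -0.152, 0, -1]])

```text
clock: 12.75
tcp_pos: [0.459, -0.3018, 0.4493]
orientation: [0.461, 1.487, 0.615]
contact_force: [0.1, -0.3, -0.5]
grip_width: 0.0852
```

```bash
python3 st.py 0 0 0 0.44 -0.42 0.42; python3 - <<'E'
from h import *
T=T_tool(); np.save("w1T.npy",T); im=grab_frame("wrist"); np.save("w1.npy",im); K,W=cam("wrist",T)
for p in((.387,-.292,.096),(.5225,-.2746,.0335)): print(proj(K,W,p))
E
```

```text
12.75 [-0.028  0.485  0.891  1.748 -0.756  1.716  1.156] [ 0.459 -0.302  0.449] F [ 0.135 -0.271 -0.516] w 0.08521583154177233
[[-0.019 -0.096  0.995]
 [ 0.636  0.767  0.086]
 [-0.772  0.634  0.046]]
lean 39.49298999476801 az 91.70374935057555
tool shift for world ['0', '0', '0'] [0. 0. 0.]
to ['0.44', '-0.42', '0.42'] shift [-0.052 -0.107 -0.03 ]
turn -0.3060098007099472
[242.46292409 373.09618241]
[354.61280489 357.80083437]
```

Call:
servo_tool(motion=[[-0.02, -0.036, -0.008, 0, -1], [-0.04, -0.072, -0.016, 0, -1], [-0.06, -0.11, -0.024, 0, -1], [-0.085, -0.145, -0.034, 0, -1], [-0.085, -0.145, -0.034, 0, -1]])

```text
clock: 13.3
tcp_pos: [0.4323, -0.4805, 0.4196]
orientation: [0.47, 1.49, 0.595]
contact_force: [-1.2, -0.3, 0.1]
grip_width: 0.0853
```

```bash
python3 st.py 0 0 0 0.39 -0.40 0.42; python3 - <<'E'
from h import *
T=T_tool(); np.save("w2T.npy",T); im=grab_frame("wrist"); np.save("w2.npy",im); K,W=cam("wrist",T); save("w2",im)
for p in((.387,-.292,.096),(.5225,-.2746,.0335)): print(proj(K,W,p))
E
```

```text
13.3 [ 0.331  0.714  0.849  1.484 -0.741  1.853  1.356] [ 0.432 -0.481  0.42 ] F [-1.171 -0.322  0.142] w 0.08526122431661731
[[-0.014 -0.078  0.997]
 [ 0.63   0.774  0.07 ]
 [-0.777  0.629  0.038]]
lean 39.04932141194529 az 91.30352870950284
tool shift for world ['0', '0', '0'] [0. 0. 0.]
to ['0.39', '-0.40', '0.42'] shift [ 0.051  0.066 -0.037]
turn -1.345074817959959
[284.5817637  213.99895398]
[380.85745546 222.57983268]
```

View pics/w2.png

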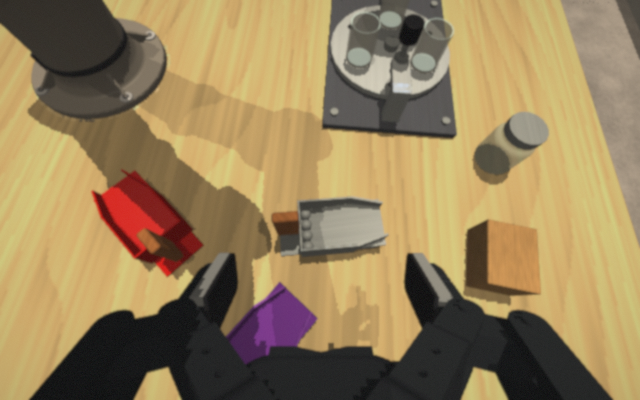

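```bash
python3 - <<'E'
import numpy as np,cv2
a=np.load("w2.npy")[190:265,265:395]
cv2.imwrite("pics/w2c.png",cv2.resize(a,None,fx=6,fy=6,interpolation=cv2.INTER_CUBIC)[:,:,::-1])
E
```

```text
(no output)
```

View pics/w2c.png

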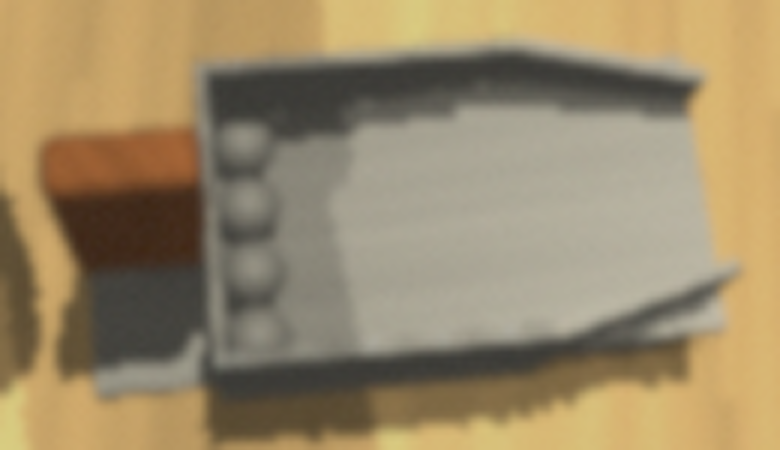

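Enlarged wrist crop: steel scoop, wooden handle with its top at about (285,217) in full-image pixels, four balls along the back wall at x≈306, lip to the right at about (382,222). I'll compute its pose.

```bash
python3 - <<'E'
from h import *
np.set_printoptions(precision=4,suppress=True)
T=np.load("w2T.npy");K,W=cam("wrist",T);px=lambda u,v:(265+u/6,190+v/6)
g=lambda u,v,z:plane(K,W,px(u,v),z)
Ka,Wa=cam("scene");Kb,Wb=cam("side")
A=ray(Ka,Wa,(235+122/4,170+56/4));B=ray(Kb,Wb,(320+68/4,230+148/4));C=ray(K,W,px(122,163))
print("handle top tri 3:",tri([A,B,C]),"w+scene",tri([A,C])[0],"w+side",tri([B,C])[0])
cs=[g(45,145,.095),g(200,130,.095),g(200,190,.095),g(55,192,.095)];print("top corners",np.array(cs)[:,:2], "ctr",np.mean(cs,0))
yaw=lambda d:np.degrees(np.arctan2(d[1],d[0]))
print("handle yaw",yaw(cs[1]-cs[0]+cs[2]-cs[3]))
b1,b2=g(205,68,.05),g(215,365,.05);print("back wall",b1,b2,"len",np.linalg.norm(b1-b2),"yaw",yaw(b1-b2)-90)
l1,l2=g(690,115,.0335),g(716,275,.0335);print("lip",(l1+l2)/2,"w",np.linalg.norm(l1-l2),"yaw",yaw(l1-l2)-90)
m=(b1+b2)/2;d=((l1+l2)/2-m);print("axis yaw",yaw(d),np.linalg.norm(d[:2]))
h=np.mean(cs,0);d=(l1+l2)/2-h;print("handle-lip yaw",yaw(d),np.linalg.norm(d[:2]),"handle-back",yaw(m-h))
E
```

```text
handle top tri 3: (array([ 0.3873, -0.2935,  0.0962]), [np.float64(0.002752908579958975), np.float64(0.00024503852351016197), np.float64(0.0026493592463083535)]) w+scene [ 0.387  -0.2935  0.0959] w+side [ 0.3879 -0.2948  0.096 ]
top corners [[ 0.3719 -0.2931]
 [ 0.4037 -0.2872]
 [ 0.405  -0.3002]
 [ 0.3753 -0.303 ]] ctr [ 0.389  -0.2959  0.095 ]
handle yaw 8.04719678002971
back wall [ 0.4006 -0.2573  0.05  ] [ 0.4096 -0.328   0.05  ] len 0.07125732217710302 yaw 7.237914312076526
lip [ 0.5244 -0.274   0.0335] w 0.04084718583461479 yaw 8.695723567518328
axis yaw 8.883475814996896 0.12077565349901011
handle-lip yaw 9.19413816643986 0.13718988268112547 handle-back 11.478517513023915
```

Scoop pose: handle centre (0.3875, -0.294), top at z 0.096 (expected 0.095), yaw about 8°. The 71 mm back wall and 137 mm handle-to-lip distance agree with the description.

```bash
python3 st.py 0 0 0 0.391 -0.467 0.294
```

```text
13.35 [ 0.328  0.712  0.847  1.486 -0.742  1.853  1.356] [ 0.434 -0.478  0.42 ] F [-0.265 -0.159 -0.081] w 0.085351425136216
[[-0.015 -0.081  0.997]
 [ 0.631  0.772  0.072]
 [-0.775  0.63   0.04 ]]
lean 39.152934929535974 az 91.34021579099617
tool shift for world ['0', '0', '0'] [0. 0. 0.]
to ['0.391', '-0.467', '0.294'] shift [ 0.105 -0.067 -0.047]
turn -1.1677965500330219
```

Call:
servo_tool(motion=[[0.025, -0.015, -0.01, 1, -1], [0.05, -0.03, -0.025, 2, -1], [0.08, -0.05, -0.035, 3.5, -1], [0.105, -0.067, -0.047, 3.5, -1], [0.105, -0.067, -0.047, 3.5, -1]], force=80)

```text
clock: 13.85
tcp_pos: [0.3903, -0.4647, 0.2911]
orientation: [0.522, 1.514, 0.558]
contact_force: [0.5, 1.4, 0.1]
grip_width: 0.0853
```

```bash
python3 st.py 0 0 0 0.3897 -0.3917 0.2
```

```text
13.85 [ 0.348  0.809  0.817  1.678 -0.771  1.653  1.467] [ 0.39  -0.465  0.291] F [0.504 1.448 0.074] w 0.08525879868770045
[[-0.018 -0.017  1.   ]
 [ 0.635  0.772  0.025]
 [-0.772  0.636 -0.003]]
lean 39.46444700639052 az 91.65256713855588
tool shift for world ['0', '0', '0'] [0. 0. 0.]
to ['0.3897', '-0.3917', '0.2'] shift [ 0.117 -0.002  0.002]
turn -4.809019143969123
```

Call:
servo_tool(motion=[[0.03, 0, 0, 0, -1], [0.06, 0, 0, 0, -1], [0.09, 0, 0, 0, -1], [0.115, -0.001, 0, 0, -1], [0.115, -0.001, 0, 0, -1]])

```text
clock: 14.35
tcp_pos: [0.3898, -0.3897, 0.2012]
orientation: [0.522, 1.515, 0.563]
contact_force: [-0.7, 0.0, 0.5]
grip_width: 0.0852
```

```bash
python3 st.py 0 0 0 0.3903 -0.3924 0.2027; python3 - <<'E'
from h import *
im=grab_frame("wrist");b=grab_frame("side");a=grab_frame("scene")
c=cv2.resize(b[220:310,300:420],(400,300),interpolation=cv2.INTER_CUBIC);d=cv2.resize(a[160:250,210:330],(400,300),interpolation=cv2.INTER_CUBIC)
save("g1",np.vstack([np.hstack([c,d]),cv2.resize(im[100:340,:],(800,300))]))
E
```

```text
14.35 [ 0.274  0.859  0.753  1.859 -0.865  1.466  1.532] [ 0.39  -0.39   0.201] F [-0.718  0.049  0.517] w 0.08516035824865337
[[-0.021 -0.02   1.   ]
 [ 0.638  0.769  0.028]
 [-0.77   0.638 -0.004]]
lean 39.67753105363273 az 91.87986769582685
tool shift for world ['0', '0', '0'] [0. 0. 0.]
to ['0.3903', '-0.3924', '0.2027'] shift [-0.003 -0.001  0.   ]
turn -4.659711677943634
```

View pics/g1.png

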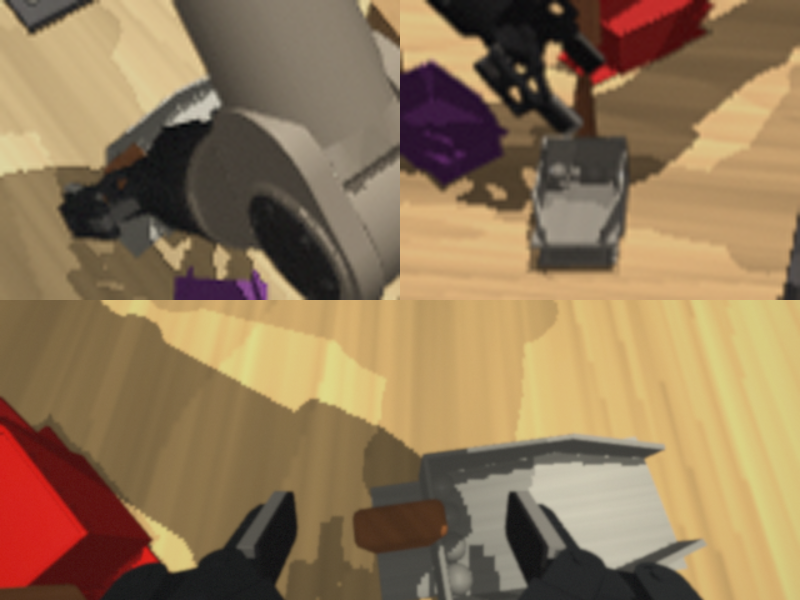

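Wrist view: the handle top is at about (400,525) in the composite, midway between the fingers at x≈290 and x≈520. The fingers are clear of the pan wall. Closing.

Call:
servo_tool(motion=[[0, 0, 0, 0, -0.5], [0, 0, 0, 0, 0], [0, 0, 0, 0, 1], [0, 0, 0, 0, 1], [0, 0, 0, 0, 1], [0, 0, 0, 0, 1]], force=80)

```text
clock: 15.1
tcp_pos: [0.389, -0.394, 0.2044]
orientation: [0.519, 1.512, 0.556]
contact_force: [0.0, -1.1, 6.5]
grip_width: 0.0328
```

```bash
python3 st.py 0 0 0.1
```

```text
15.1 [ 0.277  0.856  0.758  1.854 -0.863  1.468  1.532] [ 0.389 -0.394  0.204] F [ 0.008 -1.126  6.518] w 0.03277224845755927
[[-0.016 -0.019  1.   ]
 [ 0.634  0.773  0.025]
 [-0.774  0.634 -0.001]]
lean 39.327069092398396 az 91.4864990156349
tool shift for world ['0', '0', '0.1'] [-0.077  0.063 -0.   ]
```

Call:
servo_tool(motion=[[-0.008, 0.006, 0, 0, 1], [-0.02, 0.016, 0, 0, 1], [-0.035, 0.03, 0, 0, 1], [-0.055, 0.045, 0, 0, 1], [-0.075, 0.06, 0, 0, 1], [-0.095, 0.08, 0, 0, 1], [-0.115, 0.095, 0, 0, 1], [-0.115, 0.095, 0, 0, 1]])

```text
clock: 15.9
tcp_pos: [0.3888, -0.3944, 0.3574]
orientation: [0.515, 1.509, 0.554]
contact_force: [-1.1, -0.1, -3.1]
grip_width: 0.0326
```

```bash
python3 st.py 0 0 0.1; python3 - <<'E'
from h import *
im=grab_frame("wrist");np.save("w3T.npy",T_tool());np.save("w3.npy",im);b=grab_frame("side");a=grab_frame("scene")
c=cv2.resize(b[160:310,280:430],(400,300),interpolation=cv2.INTER_CUBIC);d=cv2.resize(a[120:240,210:330],(400,300),interpolation=cv2.INTER_CUBIC)
save("g2",np.vstack([np.hstack([c,d]),cv2.resize(im[150:350,:],(800,250))]))
E
```

```text
15.9 [ 0.199  0.64   0.874  1.79  -0.733  1.657  1.373] [ 0.389 -0.394  0.357] F [-1.105 -0.123 -3.071] w 0.03259966788972048
[[-0.013 -0.021  1.   ]
 [ 0.631  0.776  0.024]
 [-0.776  0.631  0.004]]
lean 39.105484337766335 az 91.14578772144151
tool shift for world ['0', '0', '0.1'] [-0.078  0.063  0.   ]
```

View pics/g2.png

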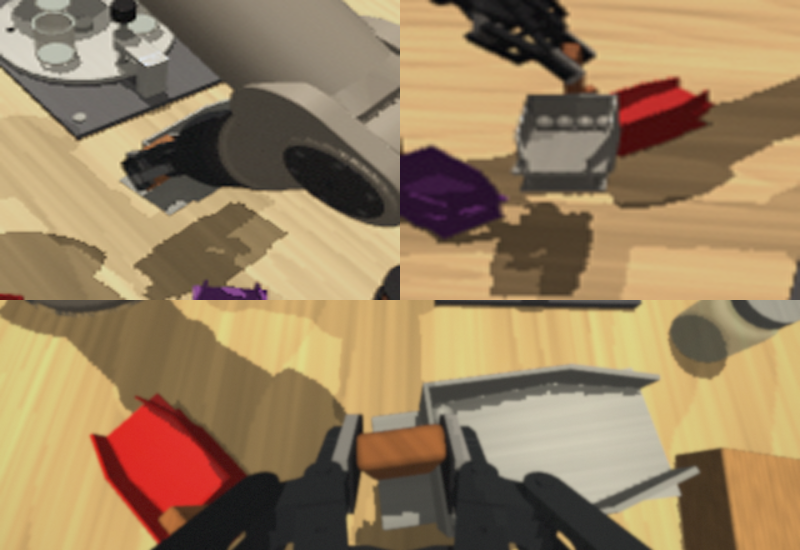

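The scoop is lifted level with all four balls at its back wall. I'll measure how it sits in the hand.

```bash
python3 - <<'E'
from h import *
np.set_printoptions(precision=4,suppress=True)
T=np.load("w3T.npy");K,W=cam("wrist",T);g=lambda u,v,z:plane(K,W,(u*.8,150+(v-300)*.8),z)
z0=.153;yaw=lambda d:np.degrees(np.arctan2(d[1],d[0]))
l1,l2=g(643,405,z0+.0335),g(668,470,z0+.0335);h=[g(358,432,z0+.095),g(443,427,z0+.095),g(445,458,z0+.095),g(363,474,z0+.095)]
b1,b2=g(428,384,z0+.05),g(0,0,z0)
hc=np.mean(h,0);lip=(l1+l2)/2;print("lip",lip,"w",np.linalg.norm(l1-l2),"handle",hc,yaw(h[1]-h[0]+h[2]-h[3]),"h-l",yaw(lip-hc),np.linalg.norm((lip-hc)[:2]))
G=T[:3,3]+.155*T[:3,0];print("grip pt",G)
a=np.load("w3.npy")[250:360,330:570];cv2.imwrite("pics/w3c.png",cv2.resize(a,None,fx=3.3,fy=3.3,interpolation=cv2.INTER_CUBIC)[:,:,::-1])
E
```

```text
lip [ 0.5216 -0.2781  0.1865] w 0.034408611338170914 handle [ 0.3875 -0.2949  0.248 ] 8.274726792167014 h-l 7.128828575411155 0.13507039839159649
grip pt [ 0.3866 -0.2959  0.2352]
```

Scoop held level, yaw ≈7.5°, lip at (0.524, -0.277, 0.187). I'll write the shift calculator for a wanted lip point and turn, then carry it over.

```bash
cat > pour.py <<'E'
from h import *
import sys
np.set_printoptions(precision=3,suppress=True)
# lip in tool frame
T3=np.load("w3T.npy"); r=T3[:3,:3].T@(np.array([.524,-.277,.1865])-T3[:3,3])
RS=T3[:3,:3].T@R.from_euler('z',7.5,degrees=True).as_matrix()
T=T_tool();A=T[:3,:3];o=get_obs();print(o['clock'],o['joints'],T[:3,3],"F",o['contact_force'],"w",o['grip_width'],"lean",np.degrees(np.arccos(-T[2,0])))
now=lambda ph:A@R.from_euler('x',ph,degrees=True).as_matrix()
print("lip now",T[:3,3]+A@r,"down",(A@RS).T@[0,0,-1],"tilt x deg",np.degrees(np.arctan2(*((A@RS).T@[0,0,-1])[[0]],-((A@RS).T@[0,0,-1])[2])))
v=list(map(float,sys.argv[1:]))
for i in range(0,len(v),4):
    L=np.array(v[i:i+3]);ph=v[i+3];B=now(ph);s=A.T@(L-B@r-T[:3,3]);d=(B@RS).T@[0,0,-1]
    low=[(L+B@RS@(np.array(c)-[.065,0,.0335])) for c in((.065,.022,0),(.065,-.022,0),(-.055,.035,0),(-.055,-.035,0))]
    print("L",L,"turn",ph,"shift",s,"len",np.linalg.norm(s),"down",d,"x-tilt",np.degrees(np.arctan2(d[0],-d[2])),"lipdir",(B@RS)[:,0],"low front",low[0],low[1],"back z",low[2][2],low[3][2])
E
python3 pour.py .56 -.1 .28 0  .51 .16 .24 0
```

```text
16.05 [ 0.2    0.646  0.87   1.794 -0.734  1.654  1.374] [ 0.389 -0.393  0.353] F [-0.311  0.04  -2.714] w 0.03266082591851848 lean 39.34261346603866
lip now [ 0.524 -0.276  0.184] down [ 0.003 -0.003 -1.   ] tilt x deg 0.15139806380431597
L [ 0.56 -0.1   0.28] turn 0.0 shift [0.037 0.196 0.041] len 0.2034533223444132 down [ 0.003 -0.003 -1.   ] x-tilt 0.15139806380431597 lipdir [ 0.991  0.131 -0.003] low front [ 0.557 -0.078  0.247] [ 0.563 -0.122  0.246] back z 0.24692661841809227 0.24670811280371177
L [0.51 0.16 0.24] turn 0.0 shift [ 0.233  0.373 -0.003] len 0.4394870482613492 down [ 0.003 -0.003 -1.   ] x-tilt 0.15139806380431597 lipdir [ 0.991  0.131 -0.003] low front [0.507 0.182 0.207] [0.513 0.138 0.206] back z 0.20692661841809223 0.20670811280371174
```

Call:
servo_tool(motion=[[0.003, 0.015, 0.003, 0, 1], [0.007, 0.04, 0.008, 0, 1], [0.013, 0.07, 0.014, 0, 1], [0.019, 0.1, 0.02, 0, 1], [0.025, 0.13, 0.027, 0, 1], [0.031, 0.16, 0.034, 0, 1], [0.035, 0.185, 0.039, 0, 1], [0.037, 0.196, 0.041, 0, 1]])

```text
clock: 16.85
tcp_pos: [0.426, -0.215, 0.4485]
orientation: [0.519, 1.514, 0.56]
contact_force: [-0.3, 0.1, -3.1]
grip_width: 0.0326
```

```bash
python3 pour.py .51 .16 .24 0
```

```text
16.85 [-0.243  0.324  0.942  1.933 -0.73   1.591  0.975] [ 0.426 -0.215  0.448] F [-0.329  0.096 -3.147] w 0.032637446404056976 lean 39.419598943289735
lip now [ 0.56  -0.097  0.28 ] down [ 0.003 -0.005 -1.   ] tilt x deg 0.19901810837135844
L [0.51 0.16 0.24] turn 0.0 shift [ 0.195  0.174 -0.043] len 0.2648056491142968 down [ 0.003 -0.005 -1.   ] x-tilt 0.19901810837135844 lipdir [ 0.991  0.134 -0.003] low front [0.507 0.182 0.207] [0.513 0.138 0.206] back z 0.2070769488406648 0.20675778653001214
```

Call:
servo_tool(motion=[[0.015, 0.015, -0.003, 0, 1], [0.04, 0.035, -0.008, 0, 1], [0.07, 0.06, -0.015, 0, 1], [0.1, 0.09, -0.022, 0, 1], [0.13, 0.117, -0.029, 0, 1], [0.16, 0.144, -0.036, 0, 1], [0.183, 0.164, -0.041, 0, 1], [0.195, 0.174, -0.043, 0, 1]])

```text
clock: 17.65
tcp_pos: [0.374, 0.0438, 0.4071]
orientation: [0.517, 1.518, 0.562]
contact_force: [0.2, -0.3, -2.4]
grip_width: 0.0328
```

```bash
python3 pour.py .515 .16 .235 15; python3 - <<'E'
from h import *
np.save("w4T.npy",T_tool());im=grab_frame("wrist");np.save("w4.npy",im);b=grab_frame("side");a=grab_frame("scene")
c=cv2.resize(b[90:240,220:370],(400,300),interpolation=cv2.INTER_CUBIC);d=cv2.resize(a[130:280,340:490],(400,300),interpolation=cv2.INTER_CUBIC)
save("p1",np.vstack([np.hstack([c,d]),cv2.resize(im[100:340,160:],(600,300))[:, :].repeat(1,1) if 0 else cv2.resize(im[100:340,:],(800,300))]))
E
```

```text
17.65 [-0.758 -0.016  0.75   2.277 -0.797  1.065  0.491] [0.374 0.044 0.407] F [ 0.219 -0.27  -2.438] w 0.0328447793607573 lean 39.40379114728119
lip now [0.507 0.162 0.238] down [ 0.006 -0.005 -1.   ] tilt x deg 0.3581196808268708
L [0.515 0.16  0.235] turn 15.0 shift [0.001 0.031 0.017] len 0.03588242227842719 down [ 0.171 -0.004 -0.985] x-tilt 9.863656861443546 lipdir [ 0.983 -0.064 -0.171] low front [0.511 0.182 0.202] [0.508 0.139 0.202] back z 0.22270319856282209 0.22240042486530875
```

View pics/p1.png

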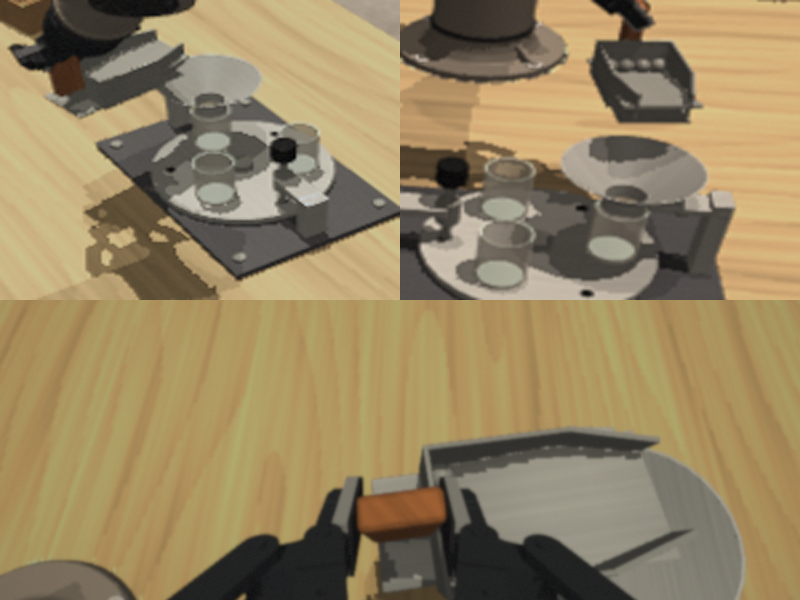

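Both fixed views show the level scoop with its lip over the funnel's near half and the balls still at the back. I'll check the funnel centre against the wrist view while turning to 15°, which is below the roll-out angle.

Call:
servo_tool(motion=[[0, 0.006, 0.003, 3, 1], [0, 0.012, 0.007, 6, 1], [0, 0.018, 0.01, 9, 1], [0.001, 0.025, 0.013, 12, 1], [0.001, 0.031, 0.017, 15, 1], [0.001, 0.031, 0.017, 15, 1]])

```text
clock: 18.4
tcp_pos: [0.3921, 0.0664, 0.4264]
orientation: [0.719, 1.599, 0.36]
contact_force: [0.5, 0.2, -2.8]
grip_width: 0.0328
```

```bash
python3 pour.py .522 .158 .225 6 .522 .158 .222 14 .525 .158 .22 22 .527 .16 .22 45; python3 - <<'E'
from h import *
T=np.load("w4T.npy");K,W=cam("wrist",T)
t=np.radians(np.arange(0,360,2));c=np.array([proj(K,W,(.545+.065*np.cos(x),.150+.065*np.sin(x),.168)) for x in t])
i=c[:,0].argmax();print("rightmost pred",c[i],"seen ~(594,296)"); j=np.argmin(abs(c[:,0]-560)+(c[:,1]>300)*999);print("at u=560 upper v",c[j]," seen ~",100+(487-300)*.8)
E
```

```text
18.4 [-0.783 -0.015  0.717  2.224 -0.797  1.065  0.149] [0.392 0.066 0.426] F [ 0.497  0.229 -2.804] w 0.03282566599741993 lean 39.301453186644935
lip now [0.517 0.157 0.235] down [ 0.17  -0.003 -0.985] tilt x deg 9.794572178443143
L [0.522 0.158 0.225] turn 6.0 shift [0.008 0.011 0.009] len 0.016156473552552817 down [ 0.234  0.007 -0.972] x-tilt 13.555470933032758 lipdir [ 0.961 -0.147 -0.234] low front [0.518 0.181 0.192] [0.511 0.137 0.193] back z 0.22032307580536248 0.22079631280939765
L [0.522 0.158 0.222] turn 14.0 shift [0.011 0.027 0.015] len 0.032993137586095164 down [ 0.317  0.027 -0.948] x-tilt 18.480226541447276 lipdir [ 0.915 -0.25  -0.317] low front [0.517 0.181 0.19 ] [0.506 0.139 0.191] back z 0.22730149814509396 0.2292233271569948
L [0.525 0.158 0.22 ] turn 22.0 shift [0.012 0.044 0.027] len 0.05317978835368612 down [ 0.394  0.057 -0.917] x-tilt 23.256064723288453 lipdir [ 0.851 -0.346 -0.394] low front [0.52  0.182 0.188] [0.504 0.14  0.191] back z 0.23457817252986504 0.2385733551376264
L [0.527 0.16  0.22 ] turn 45.0 shift [0.013 0.088 0.065] len 0.11017434364414332 down [ 0.575  0.186 -0.797] x-tilt 35.80952225916385 lipdir [ 0.581 -0.576 -0.575] low front [0.521 0.185 0.189] [0.495 0.151 0.197] back z 0.2557805044286211 0.26880388901536645
rightmost pred [600.78891367 313.7478245 ] seen ~(594,296)
at u=560 upper v [559.71975135 235.43017063]  seen ~ 249.6
```

```bash
python3 - <<'E'
from h import *
from scipy.optimize import least_squares
np.set_printoptions(precision=4,suppress=True)
im=np.load("w4.npy");T=np.load("w4T.npy");K,W=cam("wrist",T)
hsv=cv2.cvtColor(im,cv2.COLOR_RGB2HSV);g=hsv[:,:,1]<70
pts=[]
for v in range(225,360,5):
    row=np.where(g[v,530:640])[0]
    if len(row): pts.append((530+row.max()+.5,v))
print(pts)
X=np.array([plane(K,W,p,.168)[:2] for p in pts]);
f=lambda c:np.hypot(X[:,0]-c[0],X[:,1]-c[1])-.065
r=least_squares(f,[.545,.15],loss="soft_l1",f_scale=.002);print(r.x,np.round(f(r.x)*1e3,1))
E
```

```text
[(np.float64(536.5), 225), (np.float64(545.5), 230), (np.float64(553.5), 235), (np.float64(559.5), 240), (np.float64(565.5), 245), (np.float64(569.5), 250), (np.float64(574.5), 255), (np.float64(578.5), 260), (np.float64(581.5), 265), (np.float64(584.5), 270), (np.float64(587.5), 275), (np.float64(589.5), 280), (np.float64(591.5), 285), (np.float64(592.5), 290), (np.float64(593.5), 295), (np.float64(594.5), 300), (np.float64(595.5), 305), (np.float64(596.5), 310), (np.float64(595.5), 315), (np.float64(595.5), 320), (np.float64(595.5), 325), (np.float64(593.5), 330), (np.float64(592.5), 335), (np.float64(590.5), 340), (np.float64(587.5), 345), (np.float64(584.5), 350), (np.float64(580.5), 355)]
[0.5407 0.1492] [-0.4 -0.5 -0.1 -0.3  0.1 -0.5  0.2  0.4  0.2  0.2  0.6  0.4  0.5 -0.
 -0.3 -0.3 -0.   0.5 -0.4 -0.1  0.4 -0.3 -0.  -0.1 -0.4 -0.2 -0.2]
```

The wrist-view circle fit puts the funnel centre at (0.541, 0.149), with residuals under 0.6 mm and 4 mm from the coarse value. I'm using it. Starting the slow tip now.

Call:
servo_tool(motion=[[0.003, 0.004, 0.002, 2, 1], [0.006, 0.008, 0.004, 4, 1], [0.008, 0.011, 0.005, 6, 1], [0.008, 0.013, 0.006, 7, 1], [0.009, 0.017, 0.007, 9, 1], [0.009, 0.019, 0.008, 10, 1], [0.01, 0.023, 0.01, 12, 1], [0.01, 0.025, 0.011, 13, 1]])

```text
clock: 19.2
tcp_pos: [0.4087, 0.0894, 0.432]
orientation: [0.891, 1.656, 0.179]
contact_force: [0.2, 0.5, -3.0]
grip_width: 0.0331
```

```bash
python3 pour.py .518 .157 .22 0 .52 .158 .218 8 .522 .158 .216 20 .523 .16 .216 32; python3 - <<'E'
from h import *
np.save("w5T.npy",T_tool());im=grab_frame("wrist");a=grab_frame("scene");np.save("a5.npy",a)
save("p2",np.hstack([cv2.resize(a[140:280,350:490],(400,400),interpolation=cv2.INTER_CUBIC),cv2.resize(im[180:380,340:540],(400,400),interpolation=cv2.INTER_CUBIC)]))
E
```

```text
19.2 [-0.807  0.017  0.699  2.187 -0.824  1.059 -0.107] [0.409 0.089 0.432] F [ 0.186  0.456 -3.021] w 0.03306623057937271 lean 39.280725648895974
lip now [0.519 0.158 0.223] down [ 0.307  0.025 -0.951] tilt x deg 17.879562440063452
L [0.518 0.157 0.22 ] turn 0.0 shift [ 0.002 -0.003  0.001] len 0.003289961626172156 down [ 0.307  0.025 -0.951] x-tilt 17.879562440063452 lipdir [ 0.922 -0.238 -0.307] low front [0.513 0.18  0.188] [0.503 0.137 0.189] back z 0.22409100618254027 0.225825898978898
L [0.52  0.158 0.218] turn 8.0 shift [0.004 0.017 0.007] len 0.018479179599676994 down [ 0.385  0.053 -0.921] x-tilt 22.674009918439257 lipdir [ 0.86  -0.335 -0.385] low front [0.515 0.182 0.186] [0.5   0.14  0.188] back z 0.23145932062885288 0.23519223522203403
L [0.522 0.158 0.216] turn 20.0 shift [0.006 0.044 0.02 ] len 0.04814994112801598 down [ 0.489  0.112 -0.865] x-tilt 29.50434701966506 lipdir [ 0.737 -0.467 -0.489] low front [0.516 0.182 0.185] [0.495 0.144 0.189] back z 0.24184547279883892 0.24966580378122627
L [0.523 0.16  0.216] turn 32.0 shift [0.007 0.07  0.036] len 0.07866558863742017 down [ 0.575  0.186 -0.797] x-tilt 35.80729844354568 lipdir [ 0.581 -0.576 -0.575] low front [0.517 0.185 0.185] [0.491 0.151 0.193] back z 0.2517576288045943 0.2648108837843264
```

View pics/p2.png

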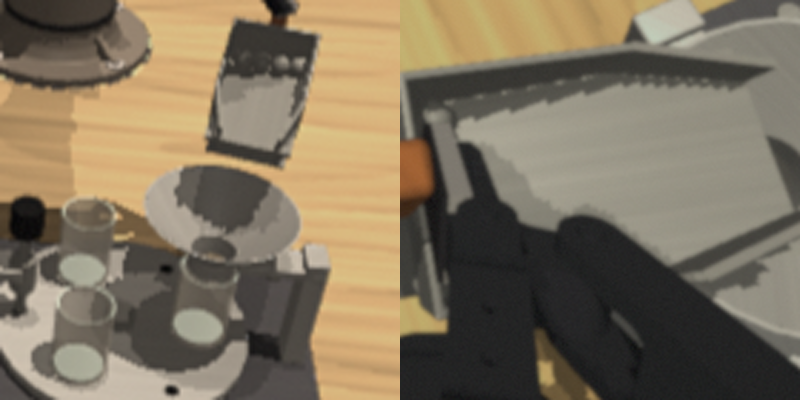

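Balls are still at the back at 18°, and the lip is over the near half of the mouth. Continuing slowly.

Call:
servo_tool(motion=[[0.001, 0.002, 0.001, 2, 1], [0.002, 0.006, 0.003, 4, 1], [0.003, 0.011, 0.005, 6, 1], [0.004, 0.017, 0.007, 8, 1], [0.004, 0.017, 0.007, 8, 1], [0.004, 0.017, 0.007, 8, 1], [0.004, 0.017, 0.007, 8, 1], [0.004, 0.017, 0.007, 8, 1]])

```text
clock: 20.1
tcp_pos: [0.4224, 0.1012, 0.4363]
orientation: [0.995, 1.683, 0.065]
contact_force: [-0.1, -0.1, -2.4]
grip_width: 0.0331
```

```bash
python3 pour.py .522 .158 .216 12 .523 .16 .216 24; python3 - <<'E'
from h import *
a=grab_frame("scene");np.save("a6.npy",a);b=np.load("a5.npy")
d=np.abs(a.astype(int)-b).sum(2);m=d>60
print("jar change",m[230:265,410:432].sum(),"funnel",m[198:232,400:455].sum(),"force",get_obs()["contact_force"])
E
```

```text
20.1 [-0.817  0.044  0.696  2.155 -0.842  1.065 -0.254] [0.422 0.101 0.436] F [-0.092 -0.05  -2.408] w 0.03308281828317486 lean 39.29167140711798
lip now [0.52  0.158 0.218] down [ 0.384  0.053 -0.922] tilt x deg 22.630067362645534
L [0.522 0.158 0.216] turn 12.0 shift [0.002 0.028 0.009] len 0.029528473730324557 down [ 0.489  0.111 -0.865] x-tilt 29.465193172837026 lipdir [ 0.737 -0.466 -0.489] low front [0.516 0.182 0.185] [0.495 0.144 0.189] back z 0.24178707792743562 0.2495640766801072
L [0.523 0.16  0.216] turn 24.0 shift [0.003 0.056 0.022] len 0.060175806549913204 down [ 0.574  0.186 -0.797] x-tilt 35.773399387158506 lipdir [ 0.582 -0.576 -0.574] low front [0.517 0.185 0.185] [0.491 0.151 0.193] back z 0.2517199678578403 0.264724044628872
jar change 4 funnel 186 force [ 0.32190381  0.50005204 -2.34245078]
```

Call:
servo_tool(motion=[[0, 0.004, 0.001, 2, 1], [0.001, 0.009, 0.003, 4, 1], [0.001, 0.014, 0.004, 6, 1], [0.001, 0.018, 0.006, 8, 1], [0.002, 0.023, 0.007, 10, 1], [0.002, 0.028, 0.009, 12, 1], [0.002, 0.028, 0.009, 12, 1], [0.002, 0.028, 0.009, 12, 1]])

```text
clock: 20.95
tcp_pos: [0.4457, 0.1165, 0.4456]
orientation: [1.15, 1.715, -0.113]
contact_force: [0.1, 0.1, -1.9]
grip_width: 0.0331
```

```bash
python3 pour.py .523 .16 .216 12 .523 .162 .22 24; python3 - <<'E'
from h import *
a=grab_frame("scene");np.save("a7.npy",a);b=np.load("a5.npy");im=grab_frame("wrist")
d=np.abs(a.astype(int)-b).sum(2);m=d>60
print("jar change",m[230:265,410:432].sum(),"force",get_obs()["contact_force"])
save("p3",np.hstack([cv2.resize(a[140:280,350:490],(400,400),interpolation=cv2.INTER_CUBIC),cv2.resize(im[180:380,340:540],(400,400),interpolation=cv2.INTER_CUBIC)]))
E
```

```text
20.95 [-0.83   0.087  0.701  2.097 -0.863  1.088 -0.479] [0.446 0.117 0.446] F [ 0.058  0.147 -1.933] w 0.03311006417368175 lean 39.28979368344396
lip now [0.522 0.158 0.216] down [ 0.488  0.111 -0.866] tilt x deg 29.429795810416152
L [0.523 0.16  0.216] turn 12.0 shift [0.001 0.03  0.006] len 0.03075844423096199 down [ 0.574  0.185 -0.798] x-tilt 35.74072552038459 lipdir [ 0.583 -0.575 -0.574] low front [0.517 0.185 0.185] [0.491 0.151 0.193] back z 0.25167178342045227 0.2646476820421272
L [0.523 0.162 0.22 ] turn 24.0 shift [-0.001  0.059  0.016] len 0.061148265381530155 down [ 0.637  0.273 -0.721] x-tilt 41.456639159341385 lipdir [ 0.402 -0.658 -0.637] low front [0.517 0.188 0.19 ] [0.488 0.158 0.202] back z 0.2627151472130351 0.2818324638310027
jar change 95 force [ 0.38834996  0.56344018 -1.86049266]
```

View pics/p3.png

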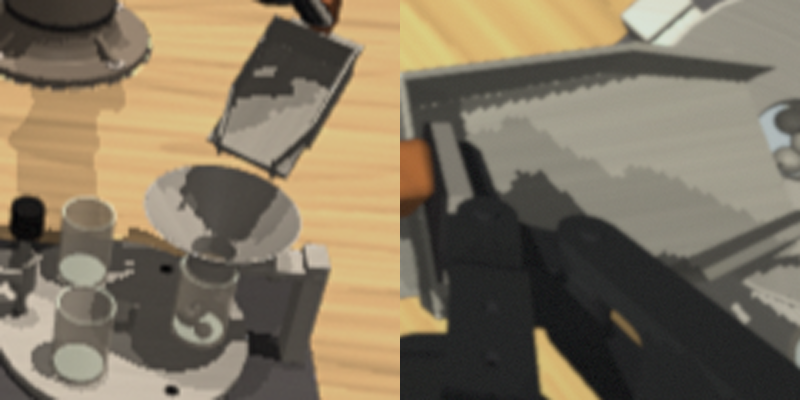

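Balls are in the jar: grey spheres on its floor at about (205,325) in the left panel, and through the outlet at (790,130). The pan looks empty. I'll tip past 40° to make sure.

Call:
servo_tool(motion=[[0, 0.01, 0.002, 4, 1], [0, 0.02, 0.004, 8, 1], [0.001, 0.03, 0.006, 12, 1], [0, 0.045, 0.01, 18, 1], [-0.001, 0.059, 0.016, 24, 1], [-0.001, 0.059, 0.016, 24, 1], [-0.001, 0.059, 0.016, 24, 1]])

```text
clock: 21.75
tcp_pos: [0.4992, 0.1385, 0.4633]
orientation: [1.449, 1.738, -0.49]
contact_force: [0.3, -0.7, -2.3]
grip_width: 0.033
```

```bash
python3 pour.py .50 .165 .26 -40 .48 .16 .28 -75; python3 - <<'E'
from h import *
np.save("w8T.npy",T_tool());im=grab_frame("wrist");np.save("w8.npy",im);a=grab_frame("scene");np.save("a8.npy",a);s=grab_frame("side")
print([get_obs()["contact_force"][2] for _ in range(1)])
save("p4",np.hstack([cv2.resize(a[215:275,395:445],(250,300),interpolation=cv2.INTER_CUBIC),cv2.resize(s[120:180,275:325],(250,300),interpolation=cv2.INTER_CUBIC),cv2.resize(im[180:380,340:540],(300,300),interpolation=cv2.INTER_CUBIC)]))
E
```

```text
21.75 [-0.84   0.194  0.735  1.965 -0.911  1.163 -0.905] [0.499 0.138 0.463] F [ 0.335 -0.659 -2.302] w 0.03296026941039675 lean 39.26070941350303
lip now [0.523 0.162 0.22 ] down [ 0.636  0.273 -0.721] tilt x deg 41.41632117891054
L [0.5   0.165 0.26 ] turn -40.0 shift [-0.029 -0.106 -0.014] len 0.11027001970146492 down [ 0.345  0.038 -0.938] x-tilt 20.18028461570448 lipdir [ 0.895 -0.284 -0.345] low front [0.495 0.188 0.228] [0.482 0.146 0.229] back z 0.2686291949376801 0.2712637698138743
L [0.48 0.16 0.28] turn -75.0 shift [-0.047 -0.176  0.035] len 0.18535099855482653 down [-0.029  0.002 -1.   ] x-tilt -1.6724181333629113 lipdir [0.984 0.176 0.029] low front [0.477 0.182 0.246] [0.485 0.138 0.247] back z 0.24293147037754947 0.24309285255440505
[np.float64(-2.8914900092563465)]
```

View pics/p4.png

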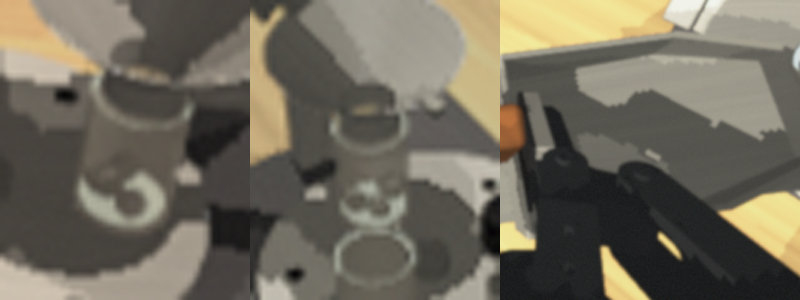

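The jar shows a cluster of balls on its floor in both views, and the pan is empty. I'll turn the scoop level again and take it back to its own place on the bench.

Call:
servo_tool(motion=[[-0.006, -0.02, -0.004, -7, 1], [-0.012, -0.04, -0.008, -14, 1], [-0.017, -0.06, -0.011, -21, 1], [-0.022, -0.08, -0.013, -28, 1], [-0.027, -0.095, -0.014, -35, 1], [-0.03, -0.11, -0.014, -42, 1], [-0.034, -0.13, -0.004, -49, 1], [-0.038, -0.14, 0.004, -56, 1]])

```text
clock: 22.7
tcp_pos: [0.3669, 0.0729, 0.4627]
orientation: [0.727, 1.603, 0.354]
contact_force: [0.3, -0.0, -1.8]
grip_width: 0.0328
```

```bash
python3 pour.py .48 .15 .28 -16 .55 -.1 .28 -17
```

```text
22.7 [-0.877 -0.163  0.714  2.223 -0.674  1.054 -0.063] [0.367 0.073 0.463] F [ 0.291 -0.048 -1.793] w 0.03278950675684001 lean 39.377089695078396
lip now [0.491 0.163 0.27 ] down [ 0.177 -0.003 -0.984] tilt x deg 10.223745743186788
L [0.48 0.15 0.28] turn -16.0 shift [-0.015 -0.045 -0.01 ] len 0.04850751465603655 down [ 0.002 -0.004 -1.   ] x-tilt 0.09273193695723307 lipdir [ 0.99   0.141 -0.002] low front [0.477 0.172 0.247] [0.483 0.128 0.246] back z 0.24682111649056607 0.2465678417430618
L [ 0.55 -0.1   0.28] turn -17.0 shift [-0.175 -0.218  0.103] len 0.2980546931186915 down [-0.009 -0.002 -1.   ] x-tilt -0.5376550155855747 lipdir [0.988 0.154 0.009] low front [ 0.547 -0.078  0.247] [ 0.554 -0.122  0.246] back z 0.24545853812560436 0.24529251551042333
```

Call:
servo_tool(motion=[[-0.02, -0.027, 0.01, -4, 1], [-0.043, -0.055, 0.024, -8, 1], [-0.065, -0.082, 0.037, -12, 1], [-0.087, -0.11, 0.05, -16, 1], [-0.11, -0.137, 0.063, -16, 1], [-0.13, -0.165, 0.077, -16, 1], [-0.155, -0.192, 0.09, -16, 1], [-0.175, -0.218, 0.103, -16, 1]])

```text
clock: 23.5
tcp_pos: [0.4161, -0.2221, 0.4466]
orientation: [0.512, 1.515, 0.565]
contact_force: [1.1, 0.0, -1.0]
grip_width: 0.0329
```

```bash
python3 pour.py .524 -.277 .20 0 .524 -.277 .06 0 .524 -.277 .0335 0
```

```text
23.5 [-0.335  0.391  1.119  1.947 -0.758  1.652  1.077] [ 0.416 -0.222  0.447] F [ 1.077  0.013 -1.038] w 0.03292048071397926 lean 39.38737587428838
lip now [ 0.55  -0.103  0.278] down [ 0.001 -0.004 -1.   ] tilt x deg 0.07273480692692273
L [ 0.524 -0.277  0.2  ] turn 0.0 shift [-0.049 -0.183 -0.032] len 0.19218705140800493 down [ 0.001 -0.004 -1.   ] x-tilt 0.07273480692692273 lipdir [ 0.99   0.141 -0.001] low front [ 0.521 -0.255  0.167] [ 0.527 -0.299  0.166] back z 0.16678425194032714 0.16652094465267236
L [ 0.524 -0.277  0.06 ] turn 0.0 shift [ 0.059 -0.272 -0.032] len 0.2799293608204687 down [ 0.001 -0.004 -1.   ] x-tilt 0.07273480692692273 lipdir [ 0.99   0.141 -0.001] low front [ 0.521 -0.255  0.027] [ 0.527 -0.299  0.026] back z 0.026784251940327145 0.026520944652672344
L [ 0.524 -0.277  0.034] turn 0.0 shift [ 0.079 -0.289 -0.032] len 0.30102122696155814 down [ 0.001 -0.004 -1.   ] x-tilt 0.07273480692692273 lipdir [ 0.99   0.141 -0.001] low front [ 0.521 -0.255  0.   ] [ 0.527 -0.299 -0.   ] back z 0.00028425194032714873 2.094465267234863e-05
```

Call:
servo_tool(motion=[[-0.008, -0.03, -0.005, 0, 1], [-0.016, -0.06, -0.01, 0, 1], [-0.024, -0.09, -0.016, 0, 1], [-0.033, -0.122, -0.021, 0, 1], [-0.041, -0.153, -0.027, 0, 1], [-0.049, -0.183, -0.032, 0, 1], [-0.022, -0.206, -0.032, 0, 1], [0.005, -0.228, -0.032, 0, 1]])

```text
clock: 24.3
tcp_pos: [0.3898, -0.3973, 0.2973]
orientation: [0.511, 1.512, 0.564]
contact_force: [1.2, 0.2, -2.1]
grip_width: 0.0337
```

```bash
python3 pour.py .524 -.277 .05 0 .524 -.277 .0335 0
```

```text
24.3 [ 0.178  0.777  0.932  1.821 -0.82   1.634  1.503] [ 0.39  -0.397  0.297] F [ 1.163  0.157 -2.11 ] w 0.033676171445900294 lean 39.28905234487447
lip now [ 0.524 -0.279  0.129] down [-0.001 -0.002 -1.   ] tilt x deg -0.04960934114264482
L [ 0.524 -0.277  0.05 ] turn 0.0 shift [ 0.062 -0.048 -0.   ] len 0.07879631341288197 down [-0.001 -0.002 -1.   ] x-tilt -0.04960934114264482 lipdir [0.99  0.14  0.001] low front [ 0.521 -0.255  0.017] [ 0.527 -0.299  0.016] back z 0.016459312208561915 0.016333019193435154
L [ 0.524 -0.277  0.034] turn 0.0 shift [ 0.075 -0.059 -0.   ] len 0.09529250255300095 down [-0.001 -0.002 -1.   ] x-tilt -0.04960934114264482 lipdir [0.99  0.14  0.001] low front [ 0.521 -0.255  0.   ] [ 0.527 -0.299 -0.   ] back z -4.068779143808626e-05 -0.00016698080656484676
```

Call:
servo_tool(motion=[[0.018, -0.014, 0, 0, 1], [0.036, -0.028, 0, 0, 1], [0.052, -0.041, 0, 0, 1], [0.064, -0.05, 0, 0, 1], [0.07, -0.055, 0, 0, 1], [0.074, -0.058, 0, 0, 1], [0.076, -0.06, 0, 0, 1], [0.076, -0.06, 0, 0, 1]])

```text
clock: 25.1
tcp_pos: [0.3897, -0.396, 0.2039]
orientation: [0.514, 1.509, 0.567]
contact_force: [-2.4, 1.1, 20.2]
grip_width: 0.0328
```

```bash
python3 pour.py
```

```text
25.1 [ 0.227  0.909  0.851  1.851 -0.911  1.528  1.595] [ 0.39  -0.396  0.204] F [-2.399  1.149 20.237] w 0.032826358566614144 lean 39.54817239000393
lip now [ 0.524 -0.277  0.036] down [-0.004 -0.006 -1.   ] tilt x deg -0.20597997997748665
```

On the bench with 20 N down. I'll ease off 1.5 mm, then open.

Call:
servo_tool(motion=[[-0.001, 0.001, 0, 0, 1], [-0.001, 0.001, 0, 0, 0.2], [-0.001, 0.001, 0, 0, -0.2], [-0.001, 0.001, 0, 0, -0.6], [-0.001, 0.001, 0, 0, -1], [-0.001, 0.001, 0, 0, -1], [-0.001, 0.001, 0, 0, -1], [-0.001, 0.001, 0, 0, -1]])

```text
clock: 25.9
tcp_pos: [0.3897, -0.3958, 0.2053]
orientation: [0.514, 1.509, 0.567]
contact_force: [-0.3, 0.2, 0.3]
grip_width: 0.0854
```

```bash
python3 pour.py
```

```text
25.9 [ 0.227  0.906  0.851  1.851 -0.909  1.528  1.593] [ 0.39  -0.396  0.205] F [-0.29   0.24   0.262] w 0.08538900592193364 lean 39.55312059511909
lip now [ 0.524 -0.277  0.038] down [-0.004 -0.006 -1.   ] tilt x deg -0.20363177148411515
```

Call:
servo_tool(motion=[[-0.02, 0, 0, 0, -1], [-0.05, 0, 0, 0, -1], [-0.09, 0, 0, 0, -1], [-0.13, 0, 0, 0, -1], [-0.14, 0, 0, 0, -1]])

```text
clock: 26.4
tcp_pos: [0.3914, -0.4879, 0.3167]
orientation: [0.51, 1.508, 0.562]
contact_force: [0.2, 0.6, -0.3]
grip_width: 0.0851
```

```bash
python3 st.py 0 0 0 0.47 -0.35 0.40; python3 - <<'E'
from h import *
np.set_printoptions(precision=4,suppress=True)
T=T_tool();im=grab_frame("wrist");np.save("w9.npy",im);np.save("w9T.npy",T);K,W=cam("wrist",T)
a=grab_frame("scene");s=grab_frame("side");np.save("a9.npy",a);np.save("s9.npy",s)
# handle top by brown-bright mask
hsv=cv2.cvtColor(im,cv2.COLOR_RGB2HSV);h=plane
c=proj(K,W,(.3875,-.2945,.095));print("pred handle top",c)
m=((hsv[:,:,0]<14)&(hsv[:,:,1]>110)&(hsv[:,:,2]>60)).astype(np.uint8);x,y=int(c[0]),int(c[1])
_,st,cc=blob(m,(x-50,y-40,100,80));print("brown blob",st,cc)
# scene/side handle blobs
for n,i,p in(("scene",a,(.3875,-.2945,.06)),("side",s,(.3875,-.2945,.06))):
    Kx,Wx=cam(n);q=proj(Kx,Wx,p);hs=cv2.cvtColor(i,cv2.COLOR_RGB2HSV);m=((hs[:,:,0]<14)&(hs[:,:,1]>90)&(hs[:,:,2]<190)).astype(np.uint8);_,st,cc=blob(m,(int(q[0])-14,int(q[1])-18,28,36));print(n,q,st,cc,"top/bot pred",proj(Kx,Wx,(.3875,-.2945,.095)),proj(Kx,Wx,(.3875,-.2945,.023)))
E
```

```text
26.4 [ 0.33   0.849  0.922  1.616 -0.8    1.75   1.514] [ 0.391 -0.488  0.317] F [ 0.164  0.572 -0.348] w 0.08511108698937617
[[-0.015 -0.029  0.999]
 [ 0.632  0.774  0.032]
 [-0.775  0.632  0.007]]
lean 39.23627410217021 az 91.35962180439547
tool shift for world ['0', '0', '0'] [0. 0. 0.]
to ['0.47', '-0.35', '0.40'] shift [0.022 0.157 0.084]
turn -4.150667596065537
pred handle top [320.8985 180.5473]
brown blob [305 177  35  37 972] [321.7356 194.286 ]
scene [265.1959 194.3757] [257 176  22  25 218] [266.9495 183.9908] top/bot pred [264.3098 184.7104] [266.1002 204.2405]
side [336.7863 274.5172] [332 264  12  23 201] [337.6418 274.7363] top/bot pred [337.1893 267.5366] [336.3835 281.4932]
```

The scoop stands upright where predicted. Moving to view the knob from close.

```bash
python3 st.py 0 0 0 0.545 -0.20 0.38
```

```text
26.55 [ 0.328  0.851  0.917  1.623 -0.802  1.747  1.515] [ 0.392 -0.485  0.313] F [ 0.358  0.265 -0.902] w 0.08549785876383305
[[-0.017 -0.029  0.999]
 [ 0.637  0.77   0.034]
 [-0.771  0.637  0.005]]
lean 39.56547165815879 az 91.56911603055796
tool shift for world ['0', '0', '0'] [0. 0. 0.]
to ['0.545', '-0.20', '0.38'] shift [0.127 0.258 0.163]
turn -4.120986901674783
```

Call:
servo_tool(motion=[[-0.01, 0.03, 0.01, 0, -1], [-0.01, 0.065, 0.03, 0, -1], [0, 0.1, 0.05, 0, -1], [0.03, 0.135, 0.075, 0, -1], [0.055, 0.165, 0.095, 0, -1], [0.08, 0.195, 0.12, 0, -1], [0.105, 0.228, 0.143, 0, -1], [0.127, 0.258, 0.163, 0, -1]])

```text
clock: 27.35
tcp_pos: [0.5459, -0.1955, 0.378]
orientation: [0.515, 1.512, 0.571]
contact_force: [1.1, 0.2, 0.5]
grip_width: 0.0852
```

```bash
python3 st.py; cat > knob.py <<'E'
from h import *
import sys
np.set_printoptions(precision=4,suppress=True)
T=T_tool();im=grab_frame("wrist");n=sys.argv[1];np.save(n+".npy",im);np.save(n+"T.npy",T);K,W=cam("wrist",T)
c=proj(K,W,(.542,-.011,.14));print("pred",c)
m=(im.max(2)<40).astype(np.uint8);x,y=int(c[0]),int(c[1])
_,st,cc=blob(m,(x-45,y-45,90,90));print(st,cc)
r=[ray(K,W,cc)]
for v,k in(("scene",(359.073,216.5328)),("side",(325.9694,164.949))): a,b=cam(v);r.append(ray(a,b,k))
print("3-view",tri(r),"w@.14",plane(K,W,cc,.14))
for v in sys.argv[2:]:
    T2=np.load(v+"T.npy");K2,W2=cam("wrist",T2)
E
python3 knob.py k1
```

```text
27.35 [-0.262  0.639  0.957  1.789 -0.979  1.629  1.056] [ 0.546 -0.196  0.378] F [1.105 0.243 0.475] w 0.08524836176951534
[[-0.021 -0.029  0.999]
 [ 0.639  0.769  0.036]
 [-0.769  0.639  0.002]]
lean 39.713842985910496 az 91.92110342963113
pred [322.4001 198.2605]
[310 200  27  17 225] [323.0356 209.3867]
3-view (array([ 0.5434, -0.0147,  0.1384]), [np.float64(0.006784712246545911), np.float64(0.0031923872255097186), np.float64(0.004322374660778833)]) w@.14 [ 0.543  -0.0224  0.14  ]
```

```bash
python3 - <<'E'
from h import *
np.set_printoptions(precision=4,suppress=True,linewidth=200)
im=np.load("k1.npy");T=np.load("k1T.npy");K,W=cam("wrist",T)
g=im.max(2);print(g[176:224:3,296:352:4])
for p in((.542,-.011,.155),(.542,.004,.155),(.542,-.026,.155),(.557,-.011,.155),(.527,-.011,.155),(.542,-.026,.125)): print(p,proj(K,W,p))
for t in(50,60,70,80):
    _,st,cc=blob((g<t).astype(np.uint8),(285,165,80,62));print(t,st,cc)
E
```

```text
[[ 92 106 105 106 106 104  91  79  85 104 104 107 106 172]
 [108 116 104 108 106 103  89  79  90 104 104 119 179 200]
 [123 170 160 123 101  56  44  45  44  70 145 189 199 200]
 [118 178 196 188  76  48  44  47  45  49 147 204 203 201]
 [117 172 198 181  45  44  47  49  48  49  61 203 202 200]
 [117 175 199 137  47  47  50  50  52  50  51 188 204 183]
 [107 189 200 111  46  50  51  51  54  49  50 180 206 147]
 [151 200 202 115  49  51  52  54  52  53  51 182 207 146]
 [176 202 203 132  46  53  55  56  53  55  41 192 207 118]
 [201 204 203 145  29  53  54  56  54  51  27 204 210 117]
 [206 204 204 181  24  24  49  50  41  28  49 208 211 142]
 [207 205 205 203  48  22  19  25  23  23 116 212 211 164]
 [209 206 206 208 143  24  20  15  16  40 202 211 211 198]
 [210 206 208 207 119  43  26  21  33  78 205 211 212 209]
 [210 206 209 208  99  62  60  57  61  75 175 210 211 210]
 [211 208 209 202 106  68  62  63  61  80 164 211 210 210]]
(0.542, -0.011, 0.155) [322.5417 192.3917]
(0.542, 0.004, 0.155) [323.0585 177.7186]
(0.542, -0.026, 0.155) [322.0035 207.6726]
(0.557, -0.011, 0.155) [338.742  192.9345]
(0.527, -0.011, 0.155) [306.3596 191.8495]
(0.542, -0.026, 0.125) [321.7799 217.6102]
50 [310 181  28  37 524] [322.4237 199.1469]
60 [309 180  29  39 882] [323.2653 198.6429]
70 [ 309  180   30   45 1014] [323.286  200.6824]
80 [ 309  179   30   47 1064] [323.3073 201.0742]
```

Knob top disc spans columns 309–338 and rows 180–207 in the wrist picture. That puts the knob axis at (0.543, -0.012), with its middle at z≈0.139 from the other two views, matching the description. Approaching along the tool axis.

Call:
servo_tool(motion=[[0.03, -0.005, 0.003, 0, -1], [0.06, -0.011, 0.003, 0, -1], [0.09, -0.011, 0.003, 0, -1], [0.115, -0.011, 0.003, 0, -1], [0.135, -0.011, 0.003, 0, -1], [0.145, -0.011, 0.003, 0, -1], [0.145, -0.011, 0.003, 0, -1]])

```text
clock: 28.1
tcp_pos: [0.5488, -0.1028, 0.2585]
orientation: [0.512, 1.515, 0.584]
contact_force: [-0.0, -0.5, 0.2]
grip_width: 0.0855
```

```bash
python3 st.py 0 0 0 0.5463 -0.111 0.2592; python3 - <<'E'
from h import *
T=T_tool();im=grab_frame("wrist");save("k2",im[80:400,120:520].copy());K,W=cam("wrist",T)
print(proj(K,W,(.543,-.012,.155)),"grip",T[:3,3]+.155*T[:3,0])
E
```

```text
28.1 [-0.356  0.749  0.848  1.941 -1.15   1.434  1.148] [ 0.549 -0.103  0.258] F [-0.001 -0.548  0.198] w 0.08551551959353829
[[-0.029 -0.037  0.999]
 [ 0.643  0.765  0.047]
 [-0.766  0.643  0.001]]
lean 40.044669175765414 az 92.6043939255322
tool shift for world ['0', '0', '0'] [0. 0. 0.]
to ['0.5463', '-0.111', '0.2592'] shift [-0.006 -0.006 -0.003]
turn -3.6245782710179157
[316.01585797 289.86213049] grip [ 0.54423836 -0.00320255  0.13981323]
```

View pics/k2.png

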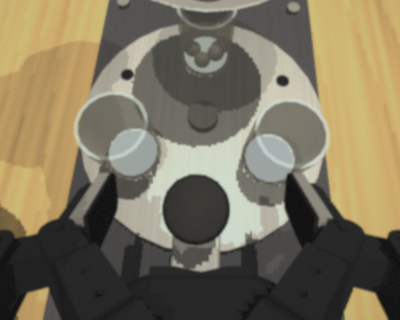

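The knob is at (316,289) in full-image pixels, exactly as predicted, and centred between the fingers. The balls are visible in the jar at the top, at about (205,55). I'll correct the 8 mm overshoot and close.

Call:
servo_tool(motion=[[-0.006, -0.006, -0.003, 0, -1], [-0.006, -0.006, -0.003, 0, -1], [-0.006, -0.006, -0.003, 0, 0], [-0.006, -0.006, -0.003, 0, 1], [-0.006, -0.006, -0.003, 0, 1], [-0.006, -0.006, -0.003, 0, 1], [-0.006, -0.006, -0.003, 0, 1], [-0.006, -0.006, -0.003, 0, 1]], force=100)

```text
clock: 28.95
tcp_pos: [0.5466, -0.1127, 0.2606]
orientation: [0.512, 1.513, 0.582]
contact_force: [0.2, -1.5, 3.8]
grip_width: 0.0276
```

```bash
python3 st.py 0 0 0.028
```

```text
28.95 [-0.341  0.749  0.853  1.938 -1.141  1.442  1.157] [ 0.547 -0.113  0.261] F [ 0.214 -1.452  3.771] w 0.027584360819694728
[[-0.026 -0.037  0.999]
 [ 0.642  0.765  0.046]
 [-0.766  0.643  0.004]]
lean 39.9910997050987 az 92.35663433704921
tool shift for world ['0', '0', '0.028'] [-0.021  0.018  0.   ]
```

Call:
servo_tool(motion=[[-0.003, 0.0025, 0, 0, 1], [-0.006, 0.005, 0, 0, 1], [-0.009, 0.0075, 0, 0, 1], [-0.012, 0.01, 0, 0, 1], [-0.015, 0.0125, 0, 0, 1], [-0.018, 0.015, 0, 0, 1], [-0.0185, 0.0155, 0, 0, 1], [-0.0185, 0.0155, 0, 0, 1]])

```text
clock: 29.75
tcp_pos: [0.5465, -0.1127, 0.2847]
orientation: [0.511, 1.513, 0.582]
contact_force: [3.4, 1.0, -11.2]
grip_width: 0.0273
```

```bash
python3 st.py 0 0 0.004; python3 - <<'E'
from h import *
np.set_printoptions(precision=4,suppress=True)
r=[]
for n,box in(("scene",(345,196,30,30)),("side",(312,145,30,30))):
    im=grab_frame(n);np.save("f_"+n+".npy",im);K,W=cam(n);print(n,"knob pred seated/up",proj(K,W,(.543,-.012,.155)),proj(K,W,(.543,-.012,.180)))
E
```

```text
29.75 [-0.357  0.712  0.876  1.929 -1.113  1.461  1.121] [ 0.547 -0.113  0.285] F [  3.378   0.998 -11.175] w 0.02731371849252093
[[-0.026 -0.037  0.999]
 [ 0.642  0.765  0.046]
 [-0.766  0.642  0.004]]
lean 39.969914183283535 az 92.35110824094807
tool shift for world ['0', '0', '0.004'] [-0.003  0.003  0.   ]
scene knob pred seated/up [359.3636 210.8724] [360.0117 202.7755]
side knob pred seated/up [326.0185 161.7207] [326.0807 155.4253]
```

The hand rose 24 mm and the pull reads 11.2 N, which matches the spring near its stop. A little farther to feel the stop, then hold.

Call:
servo_tool(motion=[[-0.001, 0.0008, 0, 0, 1], [-0.0015, 0.0013, 0, 0, 1], [-0.0015, 0.0013, 0, 0, 1], [-0.0015, 0.0013, 0, 0, 1], [-0.0015, 0.0013, 0, 0, 1], [-0.0015, 0.0013, 0, 0, 1]])

```text
clock: 30.45
tcp_pos: [0.5465, -0.1126, 0.286]
orientation: [0.511, 1.513, 0.581]
contact_force: [5.2, 1.8, -16.4]
grip_width: 0.0272
```

```bash
python3 st.py; python3 - <<'E'
from h import *
np.set_printoptions(precision=3,suppress=True)
# scoop & bystanders vs start, in scene: colour blob centroids
a0=np.load("scene0.npy");a=grab_frame("scene");s0=np.load("side0.npy");s=grab_frame("side");d=lambda p,q:np.abs(p.astype(int)-q).sum(2)>70
for n,(x,y,w,h) in dict(jar=(280,268,40,50),carton=(200,255,52,48),spool=(162,215,36,36)).items(): print("scene changed px",n,d(a0,a)[y:y+h,x:x+w].sum())
for n,(x,y,w,h) in dict(jar=(380,165,32,42),carton=(404,208,48,46),spool=(416,288,42,42)).items(): print("side changed px",n,d(s0,s)[y:y+h,x:x+w].sum())
print(get_obs()["clock"],get_obs()["contact_force"],get_obs()["tcp_pos"])
E
```

```text
30.45 [-0.359  0.71   0.877  1.928 -1.111  1.462  1.118] [ 0.547 -0.113  0.286] F [  5.19    1.807 -16.396] w 0.027234198641419086
[[-0.027 -0.037  0.999]
 [ 0.641  0.766  0.045]
 [-0.767  0.642  0.003]]
lean 39.91021943460076 az 92.37941734148613
scene changed px jar 4
scene changed px carton 48
scene changed px spool 0
side changed px jar 0
side changed px carton 0
side changed px spool 0
30.55 [  4.306   1.052 -16.316] [ 0.547 -0.113  0.286]
```

The pull rose to 16 N over 1.3 mm, so the stop is reached, and it holds steady. The bystanders have not moved. Handing in.

```bash
python3 -c "
from bench import *
print(hand_in())"
```

```text
the job is handed in; nothing more can be done
None
```

The job is done and handed in at about 30.5 s of the 72 s, with the gripper still holding the index pin out at its stop. `hand_in()` returns no verdict, so what follows rests on my own checks.

**What I did:**
- **Lean:** Shifts and turns about the tool axis cannot tip a scoop while the tool points down. I asked for poses above the arm's reach until the tool leaned about 39°, then worked with that lean.
- **Pour:** I gripped the steel scoop by its handle and poured slowly over the funnel to about 41°. The pin was not touched during the pour.
- **Set down and pull:** I put the scoop back at its original place and released it. Then I gripped the knob and raised it straight up.

**Last checks:**
- **Pin:** the hand rose 25.4 mm. The pull read 11 N near the stop, then 16 N and steady against it, with no slip seen.
- **Balls:** clustered on the floor of the jar under the funnel in three views, and the visible part of the pan was empty. The pictures were too coarse to count all four for certain.
- **Scoop:** after release, its handle was where predicted for an upright stand in both fixed views.
- **Bystanders:** jar and spool unchanged. The carton showed 48 changed pixels in the scene view but none in the side view, which I took to be shadow.

**Checks that disagreed or needed mending:**
- **Arm route:** one early carrying move took two joints within 0.005 rad of their limits, and I had to re-route.
- **Funnel centre:** the coarse two-view position was 4 mm off, and I used the wrist-view fit instead.
- **Knob approach:** it overshot by 8 mm, and I corrected that before closing.
- **Set-down:** the scoop touched the bench with 20 N before I eased off.

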